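Book three bench tools back into their upright holder

TASK

Put the screwdriver, the snap-off cutter and the felt marker away in the bench holder, one tool to each tube, standing end-down on the tube's floor: the screwdriver blade down, the cutter nose (blade end) down, the marker either way up. When all three are in, book the set back in by pressing the tally counter's thumb lever fully down and letting it spring up again. Leave everything else on the desk where it is.

Things in the scene. Friction and masses are not known exactly. Their poses are not given: they have to be found in the camera images.
- holder: Fixed holder: a plywood foot 68 (x) x 192 (y) x 14 mm carrying a row of three upright square aluminium tubes, 60 mm between centres along its y axis (at y = +60, 0, -60 mm), open at the top; rims 102 mm above the desk. Each tube is 27 x 27 mm inside, 3 mm walls, 88 mm deep. A flat steel strip joins them on the +x side. Origin: centre of the underside on the desk; z up; -x faces the robot roughly.
- well_left (a point): Centre of the inner floor of the holder's left tube (+y one), 14 mm above the desk, 88 mm below the rim; axes as the holder's.
- well_middle (a point): The same for the middle tube.
- well_right (a point): The same for the right tube (-y one).
- driver: Loose screwdriver lying on the desk, 193 mm long, 70 g. Origin: mid-length, on its underside as it lies (z up at the start); its long axis is y. Plastic handle about 22 mm wide, 20 mm high, from y = +4 to +96 mm; thin steel blade 5 mm thick from y = +4 to -96 mm; axis 10 mm above the underside. Grip the handle.
- driver_tip (a point): Tip of the screwdriver's blade, on its axis (y = -96 mm). It stands at most 12 mm above the tube's floor when stowed.
- cutter: Loose snap-off cutter with flat housing lying on the desk, 130 long (y) x 19 wide (x) x 11 mm high (z), blade retracted. Origin: mid-length, underside; y points to the butt end, -y to the nose where the blade comes out.
- cutter_nose (a point): Middle of the cutter's nose end (y = -65 mm, mid thickness).
- felt_marker: Loose felt marker with its cap on, lying on the desk, a round bar 135 mm long (along its y), 17 mm thick, 30 g. Origin: mid-length, on the underside as it lies.
- marker_mid (a point): Middle of the marker, on its axis; about 67 mm above the tube's floor when stowed.
- lever_pad (a point): Middle of the top face of the tally counter's thumb lever, a small plate 16 x 14 mm, 32 mm above the desk. The counter is a round drum 45 mm across, 24 mm high, screwed to the desk; the lever is pressed straight down.
- tally_lever (a joint): Thumb lever travel: 0 up, 0.004 m fully down; a spring (about 9 N at the bottom) returns it.
- bottle: Oil bottle standing beside the holder, 43 mm across, 128 mm high; origin at the centre of its foot. Leave it.
- parcel_tape: Roll of parcel tape lying beside the holder, 96 mm across, 48 mm high; origin at the centre of its underside. Leave it.
Not all that is in view belongs to the job. Of the things that look like the cutter, the largest one is meant.

How it is judged:
On the way, in this order (a step that is already met when the one before it is completed fails the run):
1. all three tools stand end-down in the holder, one to a tube, let go and at rest (((x of driver_tip in the frame of well_left between -0.0165 and 0.0165 m and y of driver_tip in the frame of well_left between -0.0165 and 0.0165 m and z of driver_tip in the frame of well_left between -0.012 and 0.012 m) or (x of driver_tip in the frame of well_middle between -0.0165 and 0.0165 m and y of driver_tip in the frame of well_middle between -0.0165 and 0.0165 m and z of driver_tip in the frame of well_middle between -0.012 and 0.012 m) or (x of driver_tip in the frame of well_right between -0.0165 and 0.0165 m and y of driver_tip in the frame of well_right between -0.0165 and 0.0165 m and z of driver_tip in the frame of well_right between -0.012 and 0.012 m)) and ((x of cutter_nose in the frame of well_left between -0.0165 and 0.0165 m and y of cutter_nose in the frame of well_left between -0.0165 and 0.0165 m and z of cutter_nose in the frame of well_left between -0.012 and 0.012 m) or (x of cutter_nose in the frame of well_middle between -0.0165 and 0.0165 m and y of cutter_nose in the frame of well_middle between -0.0165 and 0.0165 m and z of cutter_nose in the frame of well_middle between -0.012 and 0.012 m) or (x of cutter_nose in the frame of well_right between -0.0165 and 0.0165 m and y of cutter_nose in the frame of well_right between -0.0165 and 0.0165 m and z of cutter_nose in the frame of well_right between -0.012 and 0.012 m)) and ((x of marker_mid in the frame of well_left between -0.0165 and 0.0165 m and y of marker_mid in the frame of well_left between -0.0165 and 0.0165 m and z of marker_mid in the frame of well_left between 0.055 and 0.075 m) or (x of marker_mid in the frame of well_middle between -0.0165 and 0.0165 m and y of marker_mid in the frame of well_middle between -0.0165 and 0.0165 m and z of marker_mid in the frame of well_middle between 0.055 and 0.075 m) or (x of marker_mid in the frame of well_right between -0.0165 and 0.0165 m and y of marker_mid in the frame of well_right between -0.0165 and 0.0165 m and z of marker_mid in the frame of well_right between 0.055 and 0.075 m)) and angle between each of driver, cutter's own y axis and vertical below 0.45 rad and (angle between felt_marker's own y axis and vertical below 0.45 rad or angle between felt_marker's own y axis and vertical above 2.69 rad) and horizontal distance between driver_tip and cutter_nose above 0.034 m and horizontal distance between each of driver_tip, cutter_nose and marker_mid above 0.034 m and contact force between the fingers and driver below 0.1 N and contact force between the fingers and cutter below 0.1 N and contact force between the fingers and felt_marker below 0.1 N and linear speed of each of driver, cutter, felt_marker below 0.03 m/s), for 0.2 s.
2. then the counter's thumb lever is pressed fully down (over 3.2 of its 4 mm) (value of joint tally_lever above 0.0032 m), for 0.02 s.
At the end, for the whole second after the job is handed in: The three tools stand in a tube each, on its floor (tip or nose within 12 mm of it, marker's middle 55 to 75 mm above it), under 26 degrees off upright, screwdriver blade down, cutter nose down, marker either way, at rest; the lever, pressed after that, is up again (under 1 mm) (((x of driver_tip in the frame of well_left between -0.0165 and 0.0165 m and y of driver_tip in the frame of well_left between -0.0165 and 0.0165 m and z of driver_tip in the frame of well_left between -0.012 and 0.012 m) or (x of driver_tip in the frame of well_middle between -0.0165 and 0.0165 m and y of driver_tip in the frame of well_middle between -0.0165 and 0.0165 m and z of driver_tip in the frame of well_middle between -0.012 and 0.012 m) or (x of driver_tip in the frame of well_right between -0.0165 and 0.0165 m and y of driver_tip in the frame of well_right between -0.0165 and 0.0165 m and z of driver_tip in the frame of well_right between -0.012 and 0.012 m)) and ((x of cutter_nose in the frame of well_left between -0.0165 and 0.0165 m and y of cutter_nose in the frame of well_left between -0.0165 and 0.0165 m and z of cutter_nose in the frame of well_left between -0.012 and 0.012 m) or (x of cutter_nose in the frame of well_middle between -0.0165 and 0.0165 m and y of cutter_nose in the frame of well_middle between -0.0165 and 0.0165 m and z of cutter_nose in the frame of well_middle between -0.012 and 0.012 m) or (x of cutter_nose in the frame of well_right between -0.0165 and 0.0165 m and y of cutter_nose in the frame of well_right between -0.0165 and 0.0165 m and z of cutter_nose in the frame of well_right between -0.012 and 0.012 m)) and ((x of marker_mid in the frame of well_left between -0.0165 and 0.0165 m and y of marker_mid in the frame of well_left between -0.0165 and 0.0165 m and z of marker_mid in the frame of well_left between 0.055 and 0.075 m) or (x of marker_mid in the frame of well_middle between -0.0165 and 0.0165 m and y of marker_mid in the frame of well_middle between -0.0165 and 0.0165 m and z of marker_mid in the frame of well_middle between 0.055 and 0.075 m) or (x of marker_mid in the frame of well_right between -0.0165 and 0.0165 m and y of marker_mid in the frame of well_right between -0.0165 and 0.0165 m and z of marker_mid in the frame of well_right between 0.055 and 0.075 m)) and angle between each of driver, cutter's own y axis and vertical below 0.45 rad and (angle between felt_marker's own y axis and vertical below 0.45 rad or angle between felt_marker's own y axis and vertical above 2.69 rad) and horizontal distance between driver_tip and cutter_nose above 0.034 m and horizontal distance between each of driver_tip, cutter_nose and marker_mid above 0.034 m and linear speed of each of driver, cutter, felt_marker below 0.03 m/s and value of joint tally_lever below 0.001 m); the robot touches nothing.
It fails at once if the oil bottle or the parcel tape is pushed more than 30 mm from its place (distance of any of bottle, parcel_tape from where it was at the start of the episode above 0.03 m).
It fails at once if the oil bottle is tipped over (angle between bottle's own z axis and vertical above 0.5 rad).
It fails at once if a tool falls off the desk (height (world z) of any of driver, cutter, felt_marker below -0.05 m).
It also fails if it takes over 72 s, if anything falls off the work surface, if the arm or the gripper's body presses on something with over 40 N, if the wrist force passes 120 N, or if a joint passes its speed limit or range.

ROBOT

A 7-joint arm with a two-finger parallel gripper is mounted at the origin on a cart in front of the work surface, level with it; the furniture and walls round the work are solid. World frame = base frame: x ahead of the robot, y to its left, z up, the work surface at z = 0. Lengths are in m, angles in rad, forces in N, time in s.
With the tool pointing down it reaches from about 0.35 to 0.9 m from the base axis. Payload 7.2 kg.
Tool frame: the origin (TCP) lies midway between the tips of the shut fingers; the grasp point (between the pads) lies 19 mm behind it; z points along the fingers, y is the line along which they close (so a half turn about z gives the same grasp; the last joint's range is limited). The gripper opens to 85 mm and grips with 20 to 120 N. Pads are 22 mm wide; open, the fingers measure 114 mm over their backs; the gripper's body (76 mm by 85 mm) begins 54 mm behind the grasp point. The pads swing forward as they close: fully open they stand 13 mm farther back than shut.
Start: joints at [1.032, 0.411, -0.013, 1.596, 0.006, 1.134, -0.082], TCP at [0.283, -0.557, 0.231] pointing down, gripper open.
Joint ranges: [-2.95, 2.95], [-0.29, 1.99], [-1.47, 1.44], [0.14, 2.54], [-1.03, 4.17], [0.13, 1.85], [-2.86, 2.86]. Speed limits (rad/s): [2.39, 2.39, 3.01, 3.01, 3.14, 3.14, 3.14].

INTERFACE

Orientations are given as a rotation vector (axis times angle).
In Python, from bench import r gives the robot as it stands.
- The arm moves only by the tool move_arm, never from a script. Its argument "series" is a list of rows, each a list of 3 entries, a list of its own where there are three numbers: the shift along the tool's x, y, z as a fraction of full scale, then the turn about the tool's z as a fraction of full scale, then the opening, from -1 (shut) to 1 (fully open). In form: [[[tx, ty, tz], turn, grip], ...]. A call has 1 to 8 rows; each row shifts and turns the commanded pose from where the row before left it, along the tool's axes as they then stand; what a row does not reach is not made up. Full scale, the value 1, is 0.05 m for a shift and 0.08 rad for a turn. A row lasts 1/10 s, in which the tool goes at most 50 mm and 8.59 degrees, less where a joint would pass 70% of its speed; a pose out of reach is approached as far as the arm can. A call with a number of a shift or a turn outside -1 to 1 is refused whole. A call with a gripper value outside its range is refused whole. The fingers move at their own pace and stop on an object; the grip force is fixed at half the most. Time passes only in rows, so rows that do not move let the fingers close. It gives the time, the measured TCP pose, the force, the opening and the grip force at its end, in the units of the state.
- r.get_obs(): the state, without advancing time (a new reading comes with each control period).
- r.capture(name): name is "side" or "top"; returns the picture (480x640x3 uint8, blue, green, red); there is no depth.
- r.calibration(name): a dict with "vfov" (degrees; the focal length in pixels is half the picture's height over the tangent of half this angle, whatever the lens; pixels are square), "cx", "cy" (the principal point, pixels), "R" (3x3) and "t" (3): a world point X has camera coordinates R X + t. Camera axes: x right, y down, z forward; pixel columns grow to the right and rows downward; lengths in m; the calibration is good to about 2 mm. A picture is of the moment at which its call begins. calibration takes no time and is no camera call.
- r.close_job(): hands the job in; it is judged then, once.
Trained networks look in the newest picture that a camera, given by its name, has taken for a name from the list of things; names that differ only in an ending like _2 or _b are one class to them, and where a whole thing is asked for, a point or a joint stands for the part that bears it (a point fixed in the world has none). Each returns a list of dicts, best first, with "score" (0 to 1); they miss things now and then, are a little off and sometimes report something else, mostly with a low value. They report only what shows in the picture. A call takes as long as a camera call. They do not tell look-alikes from the thing itself.
- r.trace(camera, name): "pixels" (480x640 bool, what is visible of it) and "extent" ([left, top, right, bottom] in pixels, round what is visible of it).
The state is a dict: "t": time; "joints": joint angles; "joint_velocities": joint speeds; "tau": joint torques, N m; "eef_pos": TCP position; "tcp_rot": TCP orientation; "force": force on the tool from outside, world axes, zero at the start; "moment": the same for the moment, N m; "gripper_width": opening from 0.0 (shut) to 1.0 (fully open); "finger_force": force on a finger pad.
Only numpy, scipy, OpenCV 4.12 (cv2) and the standard library are available. Lean on these libraries where they do the work, as an engineer would, in place of code of your own. Each camera call takes 0.05 s, during which the arm holds its last target. There are 200 camera calls.

## Working session

There is one attempt and no reset: what is moved stays moved. The work goes in short steps, Python scripts to look and compute and a tool call to move; the robot and the scene stay as the last step left them, time stands still between calls to the robot, and variables do not carry over. Pictures are saved under pics/ and viewed, at most 10 in all, crops included, and the job is handed in when it is done.

Besides the shell and the picture viewer there is one more tool, called after "Emit:" as name(argument=value, ...) on one line, values as JSON. move_arm: Moves the arm, as the interface text tells. Its arguments: {"type":"object","properties":{"series":{"type":"array","items":{"type":"array"}}},"required":["series"]}

```bash
ls; mkdir -p pics
python3 - <<'E'
from bench import r
import cv2,numpy as np
o=r.get_obs();print({k:np.round(v,3) for k,v in o.items()})
for n in("top","side"):
    cv2.imwrite(f"pics/{n}0.png",r.capture(n));c=r.calibration(n);print(n,c)
E
```

```text
pics
{'t': np.float64(0.0), 'joints': array([ 1.032,  0.412, -0.013,  1.597,  0.006,  1.134, -0.082]), 'joint_velocities': array([ 0.001, -0.002, -0.001, -0.   , -0.002, -0.001, -0.002]), 'tau': array([-0.0000e+00, -6.0062e+01,  6.8200e-01, -2.9941e+01,  1.4000e-02,
        1.1000e-02, -0.0000e+00]), 'eef_pos': array([ 0.283, -0.557,  0.23 ]), 'tcp_rot': array([-3.053e+00, -7.320e-01,  1.000e-03]), 'force': array([-0.131,  0.306, -0.373]), 'moment': array([ 0.008, -0.015, -0.014]), 'finger_force': np.float64(0.0), 'gripper_width': np.float64(0.999)}
top {'vfov': 44.98755471652972, 'cx': 321.53763466998237, 'cy': 230.44147078687564, 'R': array([[-0.01824731, -0.9997875 ,  0.00959101],
       [-0.99579406,  0.01731134, -0.08996948],
       [ 0.08978433, -0.01119237, -0.99589834]]), 't': array([-0.00546981,  0.59457496,  1.2798918 ])}
side {'vfov': 51.4255170549516, 'cx': 318.1719065810148, 'cy': 240.20395105178562, 'R': array([[ 0.99838521, -0.05395289, -0.01777825],
       [-0.04591458, -0.58214171, -0.81178992],
       [ 0.03344895,  0.81129533, -0.5836789 ]]), 't': array([-0.59291806,  0.06989902,  1.23447404])}
```

View pics/top0.png

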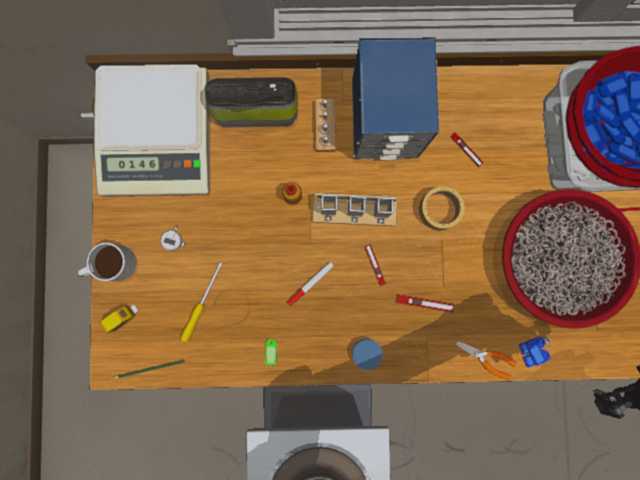

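View pics/side0.png

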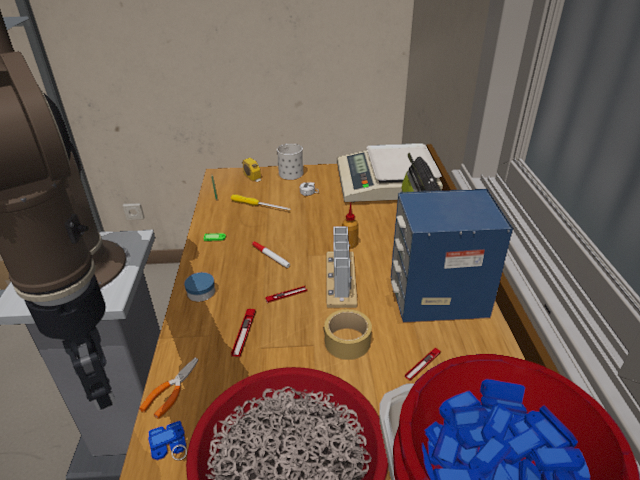

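Top view shows the driver (yellow handle) at (202,303), the felt marker (red cap) at (310,284), the holder at (355,208), the counter at (172,240), the bottle at (290,192) and the tape at (442,207). Three things could be taken for the cutter: (425,303), (375,264) and (467,149). I'll measure their lengths and crop the largest.

```bash
cat > h.py <<'E'
from bench import r
import cv2,numpy as np
from scipy.spatial.transform import Rotation as Ro
def ray(n,uv):
    c=r.calibration(n);f=240/np.tan(np.radians(c["vfov"]/2))
    d=np.array([(uv[0]-c["cx"])/f,(uv[1]-c["cy"])/f,1.]);R=np.array(c["R"]);return -R.T@c["t"],R.T@d
def atz(n,uv,z):
    o,d=ray(n,uv);return o+d*(z-o[2])/d[2]
def proj(n,X):
    c=r.calibration(n);f=240/np.tan(np.radians(c["vfov"]/2));p=np.array(c["R"])@X+c["t"];return p[:2]/p[2]*f+[c["cx"],c["cy"]]
def axis(mask,n,z):
    v,u=np.nonzero(mask);P=np.array([atz(n,(a,b),z)[:2] for a,b in zip(u,v)]);m=P.mean(0)
    w,V=np.linalg.eigh(np.cov((P-m).T));d=V[:,1];s=(P-m)@d;q=(P-m)@V[:,0]
    return m+d*(s.max()+s.min())/2,d,np.ptp(s),np.ptp(q),s
E
python3 - <<'E'
from h import *
im=r.capture("top")
for nm,z in(("driver",.008),("cutter",.008),("felt_marker",.01),("holder",.1),("tally_lever",.03),("bottle",.06),("parcel_tape",.048)):
    for D in r.trace("top",nm):
        if D["score"]<.2: continue
        m=D["pixels"]; c,d,L,W,s=axis(m,"top",z)
        print(nm,round(D["score"],2),D["extent"],"c",c.round(4),"d",d.round(3),"L",round(L,3),"W",round(W,3))
a=cv2.resize(im[225:325,340:470],None,fx=6,fy=6,interpolation=cv2.INTER_CUBIC)[:600,:390*2]
b=cv2.resize(im[180:240,305:405],None,fx=4,fy=4,interpolation=cv2.INTER_CUBIC)
cv2.imwrite("pics/c1.png",a);cv2.imwrite("pics/c2.png",np.hstack([b,cv2.resize(im[220:260,150:195],(270,240),interpolation=cv2.INTER_CUBIC)]))
E
```

```text
driver 0.92 [180.4, 305.7, 203.8, 342.2] c [0.3953 0.2784] d [-0.891  0.454] L 0.091 W 0.02
cutter 0.67 [392.6, 295.4, 455.7, 313.4] c [ 0.4271 -0.2473] d [0.195 0.981] L 0.129 W 0.021
cutter 0.64 [450.7, 135.7, 481.1, 166.2] c [ 0.7789 -0.3571] d [-0.758 -0.652] L 0.094 W 0.016
cutter 0.59 [367.2, 241.5, 383.9, 287.3] c [ 0.5159 -0.1366] d [-0.942 -0.335] L 0.099 W 0.016
felt_marker 0.78 [286.3, 265.6, 333.4, 304.0] c [0.4764 0.0114] d [-0.671  0.742] L 0.131 W 0.014
holder 0.67 [313.2, 196.0, 398.6, 227.6] c [ 0.6324 -0.0874] d [0.052 0.999] L 0.18 W 0.064
bottle 0.9 [280.7, 185.7, 301.0, 202.2] c [0.6768 0.049 ] d [-0.98  -0.201] L 0.049 W 0.043
parcel_tape 0.79 [417.8, 185.9, 464.6, 230.0] c [ 0.6381 -0.2834] d [-0.501  0.865] L 0.102 W 0.092
```

View pics/c1.png

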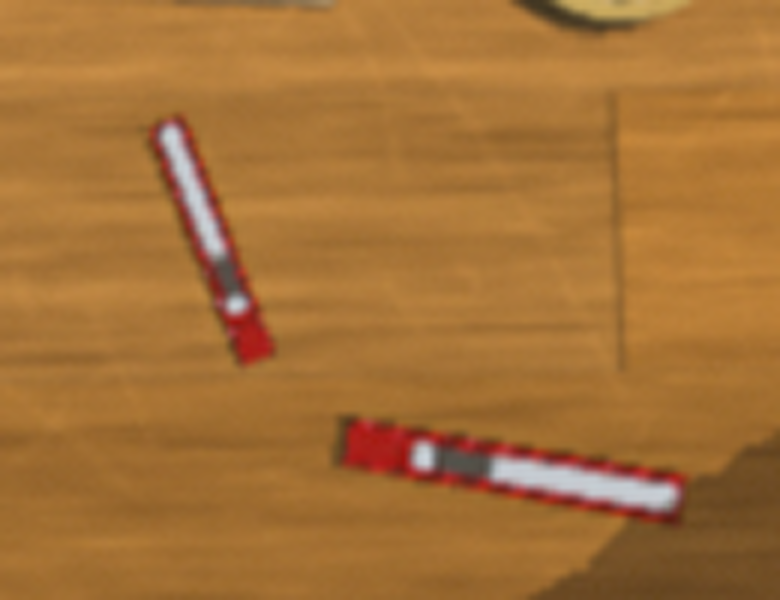

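View pics/c2.png

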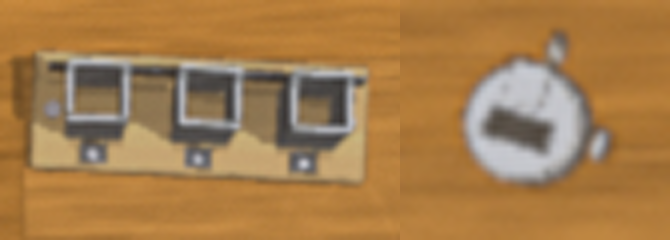

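Crop shows the cutter at (425,303), about 129 mm long, against 94–99 mm for the other two. Its red butt block and slider are on the left, so the nose is on the right, at about (455,308). The second crop shows tube mouths at about (329.5,202.5), (357.5,204), (385.5,205.5).

The tool can't tilt, so each object has to be pivoted within the grip by pushing it against the fixed holder. I'll measure the holder, lever and cabinet first.

```bash
cat >> h.py <<'E'
def go(x,y,z,head=None):
    "units (of full scale) to reach TCP x,y,z in present tool axes; turn needed (after)"
    o=r.get_obs();R=Ro.from_rotvec(o["tcp_rot"]).as_matrix();h=np.arctan2(R[1,0],R[0,0])
    s=R.T@(np.array([x,y,z])-o["eef_pos"])/.05
    print("t",round(float(o["t"]),2),"pos",o["eef_pos"].round(4),"head",round(h,3),"shift units",s.round(2),end=" ")
    if head is not None:
        for k in(0,np.pi):
            d=(head+k-h+np.pi)%(2*np.pi)-np.pi;print("turn units",round(-d/.08,2),end=" / ")
    print("grip",round(float(o["gripper_width"]),3),"j7",round(float(o["joints"][6]),2),"F",o["force"].round(1))
E
python3 - <<'E'
from h import *
for n,p in(("L",(329.5,202.5)),("M",(357.5,204.2)),("R",(385.5,205.5))): print(n,atz("top",p,.102).round(4))
print("driver tip",atz("top",(220,264),.01).round(4),"drum",atz("top",(170.8,240.3),.024).round(4),"darkrect",atz("top",(150+520/6-400/6,220+128/6),.03).round(4))
S=r.capture("side")
for nm in("lever_pad","tally_lever","felt_marker","holder","driver"):
  for cam in("side","top"):
    for D in r.trace(cam,nm)[:2]:print(cam,nm,round(D["score"],2),D["extent"])
a=cv2.resize(S[170:215,275:335],(600,450),interpolation=cv2.INTER_CUBIC)
cv2.imwrite("pics/s1.png",a)
# cabinet front top edge height: match side pixel & top pixel of corner
def tri(pt,ps):
    o1,d1=ray("top",pt);o2,d2=ray("side",ps);A=np.c_[d1,-d2];s=np.linalg.lstsq(A,o2-o1,rcond=None)[0];return (o1+d1*s[0]+o2+d2*s[1])/2,np.linalg.norm(o1+d1*s[0]-o2-d2*s[1])
print("cab left-front",tri((356,137),(397,192)),"right-front",tri((436,132),(409,235)))
print("left tube top",tri((329.5,202.5),(341,229)))
E
```

```text
L [ 0.6472 -0.0333  0.102 ]
M [ 0.6425 -0.093   0.102 ]
R [ 0.6387 -0.1527  0.102 ]
driver tip [0.5235 0.2154 0.01  ] drum [0.5783 0.3235 0.024 ] darkrect [0.5755 0.3238 0.03  ]
side felt_marker 0.78 [250.3, 242.9, 293.6, 267.8]
side felt_marker 0.66 [232.3, 196.2, 284.4, 211.8]
top felt_marker 0.78 [286.3, 265.6, 333.4, 304.0]
top holder 0.67 [313.2, 196.0, 398.6, 227.6]
side driver 0.58 [232.3, 194.7, 286.1, 212.1]
top driver 0.92 [180.4, 305.7, 203.8, 342.2]
cab left-front (array([ 0.75877884, -0.08394857,  0.22883354]), np.float64(0.004580053943509448)) right-front (array([ 0.75969092, -0.23882251,  0.22759195]), np.float64(0.008680127129869607))
left tube top (array([ 0.64710378, -0.03320826,  0.105568  ]), np.float64(0.0008533222108211911))
```

View pics/s1.png

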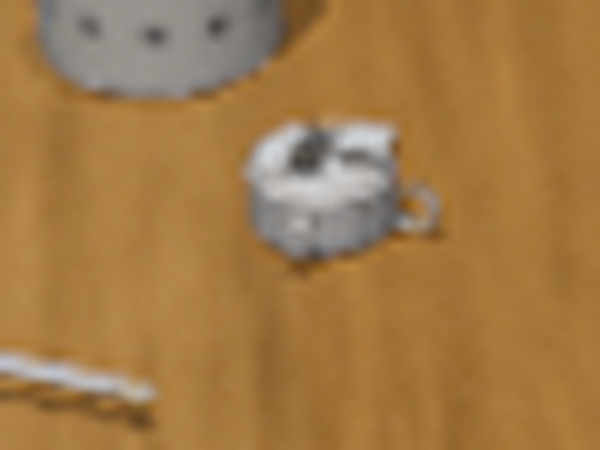

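Side crop shows the counter: a raised lever plate on the drum's far (+x) side, about (170,235) in the top image; the dark rectangle is the display. The holder is yawed by -0.07 rad. Marker first.

Run:
```python
from h import *
print(atz("top",(170.3,234.6),.032))
go(.488,-.001,.12,-.835)
```

```text
[0.59045643 0.32268068 0.032     ]
t 1.05 pos [ 0.2835 -0.557   0.2313] head 0.471 shift units [ 8.69 -8.06  2.23] turn units 16.32 / turn units -22.95 / grip 1.0 j7 -0.08 F [-0.8 -0.1 -0.6]
```

Emit:
move_arm(series=[[[0.54,-0.5,0.14],0,1],[[0.54,-0.5,0.14],0,1],[[0.54,-0.5,0.14],0,1],[[0.54,-0.5,0.14],0,1],[[0.54,-0.5,0.14],0,1],[[0.54,-0.5,0.14],0,1],[[0.54,-0.5,0.14],0,1],[[0.54,-0.5,0.14],0,1]])

```text
t: 1.85
eef_pos: [0.3857, -0.2795, 0.1753]
tcp_rot: [3.054, 0.732, 0.001]
force: [1.1, -0.5, 0.1]
gripper_width: 0.996
finger_force: 0.0
```

Emit:
move_arm(series=[[[0.54,-0.5,0.14],0,1],[[0.54,-0.5,0.14],0,1],[[0.54,-0.5,0.14],0,1],[[0.54,-0.5,0.14],0,1],[[0.54,-0.5,0.14],0,1],[[0.54,-0.5,0.14],0,1],[[0.54,-0.5,0.14],0,1],[[0.54,-0.5,0.14],0,1]])

```text
t: 2.65
eef_pos: [0.4876, -0.0032, 0.1193]
tcp_rot: [3.055, 0.732, 0.001]
force: [0.1, -0.1, 0.2]
gripper_width: 0.997
finger_force: 0.0
```

Emit:
move_arm(series=[[[0,0,0],1,1],[[0,0,0],1,1],[[0,0,0],1,1],[[0,0,0],1,1],[[0,0,0],1,1],[[0,0,0],1,1],[[0,0,0],1,1],[[0,0,0],1,1]])

```text
t: 3.45
eef_pos: [0.4872, -0.0046, 0.1194]
tcp_rot: [-3.13, 0.271, -0.001]
force: [-0.2, -0.0, 0.2]
gripper_width: 1.001
finger_force: 0.0
```

Emit:
move_arm(series=[[[0,0,0],1,1],[[0,0,0],1,1],[[0,0,0],1,1],[[0,0,0],1,1],[[0,0,0],1,1],[[0,0,0],1,1],[[0,0,0],1,1],[[0,0,0],1,1]])

```text
t: 4.25
eef_pos: [0.4872, -0.0046, 0.1194]
tcp_rot: [-2.886, 1.241, -0.0]
force: [0.4, -0.3, -1.1]
gripper_width: 0.999
finger_force: 0.0
```

Run:
```python
from h import *
go(.488,-.001,.003,-.835)
```

```text
t 4.25 pos [ 0.4872 -0.0046  0.1194] head -0.813 shift units [-0.04 -0.06  2.33] turn units 0.28 / turn units -38.99 / grip 0.999 j7 -2.49 F [ 0.4 -0.3 -1.1]
```

Emit:
move_arm(series=[[[-0.04,-0.06,0.8],0.28,1],[[0,0,0.8],0,1],[[0,0,0.73],0,1],[[0,0,0],0,-1],[[0,0,0],0,-1],[[0,0,0],0,-1],[[0,0,0],0,-1],[[0,0,0],0,-1]])

```text
t: 5.05
eef_pos: [0.4891, -0.001, 0.0045]
tcp_rot: [-2.872, 1.269, -0.004]
force: [-4.4, 0.6, 29.4]
gripper_width: 0.154
finger_force: 49.6
```

Emit:
move_arm(series=[[[0,0,0],0,-1],[[0,0,0],0,-1],[[0,0,-0.5],0,-1],[[0,0,-0.7],0,-1],[[0,0,-0.7],0,-1],[[0,0,-0.6],0,-1]])

```text
t: 5.65
eef_pos: [0.4882, -0.0011, 0.1304]
tcp_rot: [-2.873, 1.269, -0.003]
force: [0.3, 0.4, -0.4]
gripper_width: 0.141
finger_force: 59.2
```

Run:
```python
from h import *
go(.488,-.001,.12,-.071)
for n in("top","side"):
    im=r.capture(n);p=proj(n,r.get_obs()["eef_pos"]).astype(int);print(n,p)
    x,y=max(p[0]-50,0),max(p[1]-50,0);cv2.imwrite(f"pics/g_{n}.png",cv2.resize(im[y:y+100,x:x+100],(400,400),interpolation=cv2.INTER_CUBIC))
cv2.imwrite("pics/g1.png",np.hstack([cv2.imread("pics/g_top.png"),cv2.imread("pics/g_side.png")]))
```

```text
t 5.65 pos [ 0.4882 -0.0011  0.1304] head -0.832 shift units [-0.    0.    0.21] turn units -9.51 / turn units 29.76 / grip 0.141 j7 -2.51 F [ 0.3  0.4 -0.4]
top [315 276]
side [273 214]
```

View pics/g1.png

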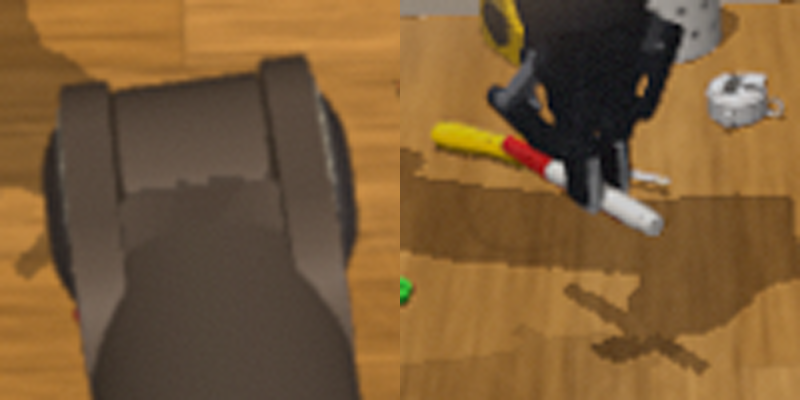

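The marker is held level and doesn't sag: red cap end towards the robot, white end forward. I'll turn it to the holder's x axis and use the middle tube's rim to lever the white end up.

Emit:
move_arm(series=[[[0,0,0],-1,-1],[[0,0,0],-1,-1],[[0,0,0],-1,-1],[[0,0,0],-1,-1],[[0,0,0],-1,-1],[[0,0,0],-1,-1],[[0,0,0],-1,-1],[[0,0,0],-1,-1]])

```text
t: 6.55
eef_pos: [0.4876, -0.0011, 0.1277]
tcp_rot: [3.128, -0.295, 0.0]
force: [-0.1, 0.2, -0.8]
gripper_width: 0.146
finger_force: 59.2
```

Emit:
move_arm(series=[[[0,0,0],-1,-1],[[0,0,0],-0.5,-1],[[0,0,0],0,-1]])

```text
t: 6.85
eef_pos: [0.4876, -0.0012, 0.1277]
tcp_rot: [-3.14, 0.112, 0.0]
force: [0.5, -0.2, -0.1]
gripper_width: 0.146
finger_force: 59.2
```

Run:
```python
from h import *
go(.587,-.089,.122,-.071)
```

```text
t 6.85 pos [ 0.4876 -0.0012  0.1277] head -0.071 shift units [2.11 1.61 0.11] turn units -0.0 / turn units 39.27 / grip 0.146 j7 -1.82 F [ 0.5 -0.2 -0.1]
```

Emit:
move_arm(series=[[[0.53,0.4,0.03],0,-1],[[0.53,0.4,0.03],0,-1],[[0.53,0.4,0.03],0,-1],[[0.52,0.41,0.02],0,-1],[[0,0,0],0,-1],[[0,0,0.2],0,-1],[[0,0,0.15],0,-1],[[0,0,0],0,-1]])

```text
t: 7.65
eef_pos: [0.5862, -0.0883, 0.1039]
tcp_rot: [3.139, -0.111, -0.002]
force: [-1.3, -1.7, 3.7]
gripper_width: 0.144
finger_force: 58.7
```

Emit:
move_arm(series=[[[0,0,0.2],0,-1],[[0,0,0.1],0,-1],[[0,0,0],0,-1]])

```text
t: 7.95
eef_pos: [0.5871, -0.0886, 0.0902]
tcp_rot: [3.139, -0.112, 0.001]
force: [-2.2, -0.8, 7.6]
gripper_width: 0.142
finger_force: 58.6
```

Run:
```python
from h import *
go(.587,-.089,.075,-.071)
S=r.capture("side");p=proj("side",r.get_obs()["eef_pos"]).astype(int)
cv2.imwrite("pics/p1.png",cv2.resize(S[p[1]-60:p[1]+60,p[0]-70:p[0]+90],(640,480),interpolation=cv2.INTER_CUBIC))
```

```text
t 7.95 pos [ 0.5871 -0.0886  0.0902] head -0.071 shift units [-0.    0.01  0.3 ] turn units -0.0 / turn units 39.27 / grip 0.142 j7 -1.66 F [-2.2 -0.8  7.6]
```

View pics/p1.png

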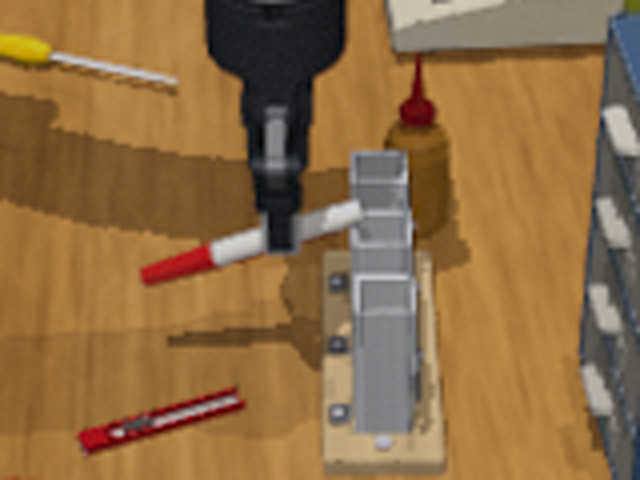

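Side view shows the marker pivoting: the white end rests on the middle tube's rim at about (360,210) in the crop, and the red cap points down towards the robot. It takes only about 7 N, so I'll continue.

Emit:
move_arm(series=[[[0.08,0,0.08],0,-1],[[0.06,0,0.08],0,-1],[[0.03,0,0.08],0,-1],[[0.03,0,0],0,-1],[[0,0,0],0,-1]])

```text
t: 8.5
eef_pos: [0.5935, -0.0889, 0.0773]
tcp_rot: [3.139, -0.112, -0.011]
force: [-10.9, -1.4, 7.9]
gripper_width: 0.144
finger_force: 62.7
```

Run:
```python
from h import *
go(.587,-.089,.2,-.071)
S=r.capture("side")
for D in r.trace("side","felt_marker"):
    if D["score"]>.3:
        c,d,L,W,s=axis(D["pixels"],"side",.08);v,u=np.nonzero(D["pixels"]);print(D["score"],D["extent"])
# cap (red) tip/white tip pixel -> intersect with vertical plane through tool axis
        o=r.get_obs();hd=np.array([np.cos(-.071),np.sin(-.071),0]);n=np.array([np.sin(.071),np.cos(.071),0])
        for i in(u.argmin(),u.argmax()):
            O,dd=ray("side",(u[i],v[i]));X=O+dd*((o["eef_pos"]-O)@n)/(dd@n);print((u[i],v[i]),X.round(3),"rel",((X-o["eef_pos"])@hd).round(3),(X-o["eef_pos"])[2].round(3))
```

```text
t 8.5 pos [ 0.5935 -0.0889  0.0773] head -0.071 shift units [-0.15  0.01 -2.45] turn units -0.0 / turn units 39.27 / grip 0.144 j7 -1.66 F [-10.9  -1.4   7.9]
0.49 [287.3, 239.5, 337.5, 271.6]
(np.int64(290), np.int64(267)) [ 0.524 -0.084  0.04 ] rel -0.069 -0.037
(np.int64(336), np.int64(240)) [ 0.631 -0.092  0.117] rel 0.038 0.039
```

Emit:
move_arm(series=[[[-0.02,0,0.08],0,-1],[[0,0,0.09],0,-1],[[0,0,0],0,-1],[[-0.1,0,-0.1],0,-1],[[0,0,-0.9],0,-1],[[0,0,-0.9],0,-1],[[0,0,-0.6],0,-1],[[0,0,0],0,-1]])

```text
t: 9.4
eef_pos: [0.5935, -0.0886, 0.1994]
tcp_rot: [3.139, -0.111, 0.013]
force: [0.7, -0.3, -0.9]
gripper_width: 0.14
finger_force: 65.6
```

```bash
cat >> h.py <<'E'
def ends(name,hd):
    S=r.capture("side");o=r.get_obs();h=np.array([np.cos(hd),np.sin(hd),0]);n=np.array([-np.sin(hd),np.cos(hd),0])
    for D in r.trace("side",name):
        if D["score"]<.2: continue
        v,u=np.nonzero(D["pixels"]);O,_=ray("side",(0,0));c=r.calibration("side");P=[]
        for a,b in zip(u,v):
            _,d=ray("side",(a,b));X=O+d*((o["eef_pos"]-O)@n)/(d@n)-o["eef_pos"];P.append((X@h,X[2]))
        P=np.array(P);m=P.mean(0);w,V=np.linalg.eigh(np.cov((P-m).T));e=V[:,1]*np.sign(V[0,1]);s=(P-m)@e
        print(name,round(D["score"],2),D["extent"],"rel tcp ends (along head,z)",(m+e*s.min()).round(3),(m+e*s.max()).round(3),"ang",np.degrees(np.arctan2(e[1],e[0])).round(1))
    return S
E
python3 - <<'E'
from h import *
ends("felt_marker",-.071)
go(.733,-.028,.19,-.071)
E
```

```text
felt_marker 0.79 [287.6, 189.7, 334.7, 228.2] rel tcp ends (along head,z) [-0.06  -0.051] [0.032 0.046] ang 46.6
t 9.5 pos [ 0.5911 -0.0886  0.1949] head -0.071 shift units [ 2.74 -1.41  0.1 ] turn units 0.0 / turn units -39.27 / grip 0.143 j7 -1.63 F [-0.7  0.1 -1.4]
```

Emit:
move_arm(series=[[[0.71,-0.37,0],0,-1],[[0.71,-0.37,0],0,-1],[[0.71,-0.37,0],0,-1],[[0.71,-0.37,0],0,-1],[[0,0,0.4],0,-1],[[0,0,0.5],0,-1],[[0,0,0.4],0,-1],[[0,0,0],0,-1]])

```text
t: 10.3
eef_pos: [0.7348, -0.0251, 0.1232]
tcp_rot: [3.139, -0.111, -0.015]
force: [0.4, -0.5, -0.8]
gripper_width: 0.143
finger_force: 65.7
```

Emit:
move_arm(series=[[[-0.25,0,0],0,-1],[[-0.2,0,0],0,-1],[[-0.2,0,0],0,-1],[[-0.2,0,0],0,-1],[[0,0,0],0,-1]])

```text
t: 10.8
eef_pos: [0.7024, -0.0223, 0.1359]
tcp_rot: [-3.138, 0.113, -0.028]
force: [10.3, 0.2, 13.8]
gripper_width: 0.141
finger_force: 59.9
```

Run:
```python
from h import *
ends("felt_marker",-.071)
go(.673,-.028,.13,-.071)
```

```text
felt_marker 0.61 [348.4, 195.6, 381.8, 238.6] rel tcp ends (along head,z) [-0.035 -0.069] [0.028 0.052] ang 62.6
t 10.9 pos [ 0.7027 -0.0223  0.1357] head -0.072 shift units [-0.59  0.16  0.1 ] turn units -0.01 / turn units 39.26 / grip 0.141 j7 -1.75 F [12.1 -0.9 13.9]
```

Emit:
move_arm(series=[[[-0.15,0,-0.05],0,-1],[[-0.15,0,-0.05],0,-1],[[-0.15,0,-0.05],0,-1],[[-0.14,0,-0.05],0,-1],[[0,0,0],0,-1]])

```text
t: 11.4
eef_pos: [0.6694, -0.0199, 0.143]
tcp_rot: [-3.139, 0.112, -0.014]
force: [4.8, 0.3, 9.1]
gripper_width: 0.135
finger_force: 57.2
```

Run:
```python
from h import *
ends("felt_marker",-.071)
go(.673,-.028,.13,-.071)
```

```text
felt_marker 0.66 [347.7, 189.5, 359.2, 237.4] rel tcp ends (along head,z) [-0.002 -0.077] [0.019 0.056] ang 81.1
t 11.5 pos [ 0.6698 -0.0199  0.1429] head -0.071 shift units [0.07 0.16 0.26] turn units -0.01 / turn units 39.26 / grip 0.132 j7 -1.76 F [ 4.8  0.6 10.1]
```

Emit:
move_arm(series=[[[-0.08,0,0],0,-1],[[0,0,0],0,-1],[[0.1,0,-0.3],0,-1],[[0,0,-0.8],0,-1],[[0,0,-0.3],0,-1],[[0,0,0],0,-1]])

```text
t: 12.1
eef_pos: [0.6686, -0.0203, 0.2124]
tcp_rot: [-3.139, 0.112, -0.007]
force: [0.2, 0.5, -0.4]
gripper_width: 0.126
finger_force: 57.6
```

Run:
```python
from h import *
ends("felt_marker",-.071)
go(.648,-.0333,.2,-.071)
```

```text
felt_marker 0.59 [348.3, 164.8, 360.6, 214.9] rel tcp ends (along head,z) [ 0.002 -0.075] [0.02  0.057] ang 82.0
t 12.2 pos [ 0.6669 -0.0204  0.2088] head -0.071 shift units [-0.36  0.28  0.18] turn units -0.01 / turn units 39.26 / grip 0.131 j7 -1.75 F [-0.3  0.3 -0.6]
```

Emit:
move_arm(series=[[[-0.21,0.14,0],0,-1],[[-0.21,0.14,0],0,-1],[[0,0,0.4],0,-1],[[0,0,0.2],0,-1],[[-0.02,0,0.3],0,-1],[[-0.03,0,0.3],0,-1],[[-0.03,0,0.3],0,-1],[[0,0,0],0,-1]])

```text
t: 13.0
eef_pos: [0.6395, -0.0326, 0.1313]
tcp_rot: [3.139, -0.112, -0.008]
force: [-0.6, 0.2, -0.3]
gripper_width: 0.126
finger_force: 57.7
```

Run:
```python
from h import *
S=ends("felt_marker",-.071)
go(.645,-.0333,.118,-.071)
p=proj("side",r.get_obs()["eef_pos"]).astype(int)
cv2.imwrite("pics/p2.png",cv2.resize(S[p[1]-60:p[1]+60,p[0]-70:p[0]+90],(640,480),interpolation=cv2.INTER_CUBIC))
```

```text
felt_marker 0.5 [333.6, 201.5, 348.4, 233.7] rel tcp ends (along head,z) [ 0.003 -0.039] [0.019 0.046] ang 79.8
t 13.1 pos [ 0.6412 -0.0326  0.1339] head -0.071 shift units [0.08 0.01 0.32] turn units -0.01 / turn units 39.26 / grip 0.127 j7 -1.74 F [ 0.7 -0.3  0.3]
```

View pics/p2.png

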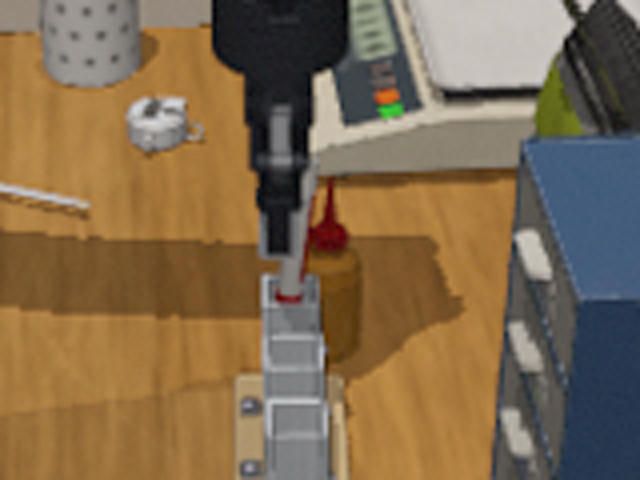

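Side crop shows the marker's nose inside the left tube at about (290,295). Releasing now.

Emit:
move_arm(series=[[[0,0,0.3],0,-1],[[0,0,0],0,0],[[0,0,0],0,0],[[0,0,0],0,0],[[0,0,-0.3],0,0],[[0,0,-0.9],0,0],[[0,0,-0.9],0,0.3]])

```text
t: 13.8
eef_pos: [0.641, -0.0326, 0.2262]
tcp_rot: [-3.139, 0.112, 0.002]
force: [1.5, 0.2, 0.7]
gripper_width: 0.642
finger_force: 0.0
```

Run:
```python
from h import *
ends("felt_marker",-.071)
# cutter: butt at +y end; axis heading butt dir
c=np.array([.4271,-.2473]);d=np.array([.195,.981])
print(np.arctan2(d[1],d[0]))
g=c+d*.018;print(g);go(g[0],g[1],.06,np.arctan2(d[1],d[0]))
```

```text
felt_marker 0.6 [333.5, 215.1, 344.3, 229.8] rel tcp ends (along head,z) [-0.004 -0.139] [-0.003 -0.091] ang 89.1
1.3745772369904738
[ 0.43061  -0.229642]
t 13.9 pos [ 0.6452 -0.0324  0.2332] head -0.072 shift units [-4.04  4.25  3.41] turn units -18.08 / turn units 21.19 / grip 0.647 j7 -1.73 F [0.6 0.8 0.2]
```

Emit:
move_arm(series=[[[-0.5,0.53,0.1],0,1],[[-0.5,0.53,0.1],0,1],[[-0.51,0.53,0.3],0,1],[[-0.51,0.53,0.4],0,1],[[-0.51,0.53,0.5],0,1],[[-0.51,0.53,0.5],0,1],[[-0.5,0.53,0.5],0,1],[[-0.5,0.53,0.5],0,1]])

```text
t: 14.7
eef_pos: [0.4244, -0.2308, 0.0797]
tcp_rot: [3.139, -0.112, 0.004]
force: [1.1, -1.8, 0.1]
gripper_width: 0.994
finger_force: 0.0
```

Emit:
move_arm(series=[[[0,0,0],-1,1],[[0,0,0],-1,1],[[0,0,0],-1,1],[[0,0,0],-1,1],[[0,0,0],-1,1],[[0,0,0],-1,1],[[0,0,0],-1,1],[[0,0,0],-1,1]])

```text
t: 15.5
eef_pos: [0.4255, -0.23, 0.0804]
tcp_rot: [3.013, 0.885, 0.002]
force: [-0.8, 0.2, 0.9]
gripper_width: 1.0
finger_force: 0.0
```

Emit:
move_arm(series=[[[0,0,0],-1,1],[[0,0,0],-1,1],[[0,0,0],-1,1],[[0,0,0],-1,1],[[0,0,0],-1,1],[[0,0,0],-1,1],[[0,0,0],-1,1],[[0,0,0],-1,1]])

```text
t: 16.3
eef_pos: [0.4254, -0.2301, 0.0804]
tcp_rot: [2.581, 1.788, 0.001]
force: [0.0, 0.9, -0.6]
gripper_width: 0.998
finger_force: 0.0
```

Emit:
move_arm(series=[[[0,0,0],-1,1],[[0,0,0],-1,1],[[0,0,0],0,1]])

```text
t: 16.6
eef_pos: [0.4253, -0.2301, 0.0802]
tcp_rot: [2.433, 1.986, 0.001]
force: [-0.4, -0.3, 0.5]
gripper_width: 1.0
finger_force: 0.0
```

Run:
```python
from h import *
go(.4306,-.2296,.005,1.3746)
```

```text
t 16.6 pos [ 0.4253 -0.2301  0.0802] head 1.369 shift units [0.03 0.1  1.5 ] turn units -0.07 / turn units 39.2 / grip 1.0 j7 -0.05 F [-0.4 -0.3  0.5]
```

Emit:
move_arm(series=[[[0.03,0.1,0.5],0,1],[[0,0,0.5],-0.07,1],[[0,0,0.48],0,1],[[0,0,0],0,-1],[[0,0,0],0,-1],[[0,0,0],0,-1],[[0,0,0],0,-1],[[0,0,0],0,-1]])

```text
t: 17.4
eef_pos: [0.4307, -0.2297, 0.0066]
tcp_rot: [2.428, 1.991, 0.001]
force: [-1.6, 0.9, 9.1]
gripper_width: 0.194
finger_force: 58.5
```

Emit:
move_arm(series=[[[0,0,0],0,-1],[[0,0,-0.4],0,-1],[[0,0,-0.7],0,-1],[[0,0,-0.8],0,-1],[[0,0,-0.8],1,-1],[[0,0,0],1,-1],[[0,0,0],1,-1],[[0,0,0],1,-1]])

```text
t: 18.2
eef_pos: [0.4301, -0.2295, 0.1414]
tcp_rot: [2.717, 1.574, 0.001]
force: [0.8, -0.0, -0.7]
gripper_width: 0.19
finger_force: 58.9
```

Emit:
move_arm(series=[[[0,0,0],1,-1],[[0,0,0],1,-1],[[0,0,0],1,-1],[[0,0,0],1,-1],[[0,0,0],1,-1],[[0,0,0],1,-1],[[0,0,0],1,-1],[[0,0,0],1,-1]])

```text
t: 19.0
eef_pos: [0.43, -0.2292, 0.1409]
tcp_rot: [3.075, 0.64, 0.001]
force: [0.4, -0.0, 0.5]
gripper_width: 0.193
finger_force: 58.9
```

Emit:
move_arm(series=[[[0,0,0],1,-1],[[0,0,0],1,-1],[[0,0,0],1,-1],[[0,0,0],1,-1],[[0,0,0],1,-1],[[0,0,0],1,-1],[[0,0,0],0.1,-1],[[0,0,0],0,-1]])

```text
t: 19.8
eef_pos: [0.4301, -0.2291, 0.1407]
tcp_rot: [3.139, -0.113, 0.001]
force: [-0.4, -0.2, -0.7]
gripper_width: 0.193
finger_force: 58.9
```

Run:
```python
from h import *
S=ends("cutter",-.071)
go(.587,-.089,.125,-.071)
p=proj("side",r.get_obs()["eef_pos"]).astype(int)
cv2.imwrite("pics/k1.png",cv2.resize(S[p[1]-60:p[1]+60,p[0]-80:p[0]+80],(640,480),interpolation=cv2.INTER_CUBIC))
```

```text
cutter 0.82 [196.1, 271.7, 260.0, 283.3] rel tcp ends (along head,z) [-0.088 -0.   ] [0.044 0.   ] ang 0.2
cutter 0.82 [404.1, 348.8, 440.7, 382.4] rel tcp ends (along head,z) [ 0.353 -0.313] [ 0.414 -0.21 ] ang 59.2
cutter 0.72 [267.6, 288.1, 307.0, 302.4] rel tcp ends (along head,z) [ 0.048 -0.065] [ 0.128 -0.034] ang 20.6
t 19.9 pos [ 0.43   -0.2291  0.1405] head -0.072 shift units [ 2.93 -3.02  0.31] turn units -0.02 / turn units 39.25 / grip 0.194 j7 -1.33 F [-0.8 -0.4 -0.5]
```

View pics/k1.png

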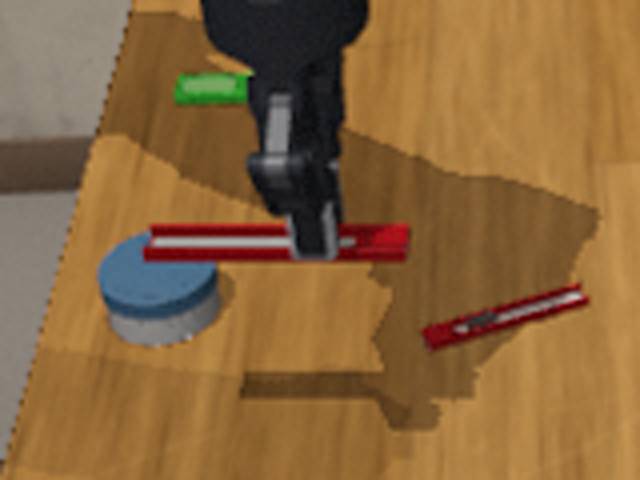

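Side crop shows the right cutter held level: nose (long end) at about (150,243), butt at (405,240). I'll do the same lever-up on the middle tube's rim.

Emit:
move_arm(series=[[[0.52,-0.5,0.05],0,-1],[[0.52,-0.5,0.05],0,-1],[[0.52,-0.5,0.05],0,-1],[[0.51,-0.5,0.05],0,-1],[[0.51,-0.51,0.05],0,-1],[[0.51,-0.51,0.05],0,-1],[[0,0,0.25],0,-1],[[0,0,0.15],0,-1]])

```text
t: 20.7
eef_pos: [0.5957, -0.0885, 0.1048]
tcp_rot: [-3.139, 0.111, -0.0]
force: [-5.3, 5.6, 13.0]
gripper_width: 0.189
finger_force: 60.6
```

Emit:
move_arm(series=[[[0,0,0.15],0,-1],[[0,0,0.15],0,-1],[[0,0,0.1],0,-1],[[0,0,0],0,-1]])

```text
t: 21.1
eef_pos: [0.5941, -0.0899, 0.0856]
tcp_rot: [-3.139, 0.115, 0.002]
force: [-3.7, 4.1, 7.0]
gripper_width: 0.192
finger_force: 70.6
```

Run:
```python
from h import *
ends("cutter",-.071)
go(.595,-.0896,.074,-.071)
```

```text
cutter 0.92 [404.0, 348.1, 440.9, 381.2] rel tcp ends (along head,z) [ 0.234 -0.445] [ 0.307 -0.325] ang 58.9
cutter 0.73 [266.2, 287.2, 307.4, 302.7] rel tcp ends (along head,z) [-0.134 -0.149] [-0.034 -0.11 ] ang 21.1
cutter 0.6 [294.1, 239.7, 338.3, 272.4] rel tcp ends (along head,z) [-0.066 -0.05 ] [0.041 0.03 ] ang 36.8
t 21.2 pos [ 0.594  -0.0899  0.0857] head -0.074 shift units [ 0.02 -0.01  0.23] turn units -0.03 / turn units 39.24 / grip 0.19 j7 -1.7 F [-3.9  3.5  7.6]
```

Emit:
move_arm(series=[[[0,0,0.12],0,-1],[[0.02,0,0.1],0,-1],[[0,0,0],0,-1],[[-0.1,0,-0.1],0,-1],[[0,0,-0.7],0,-1],[[0,0,-0.9],0,-1],[[0,0,-0.8],0,-1],[[0,0,0],0,-1]])

```text
t: 22.0
eef_pos: [0.5936, -0.0912, 0.2055]
tcp_rot: [3.138, -0.118, 0.015]
force: [1.3, 0.8, -0.2]
gripper_width: 0.193
finger_force: 71.0
```

Run:
```python
from h import *
ends("cutter",-.071)
go(.6425,-.093,.2,-.071)
```

```text
cutter 0.66 [297.8, 192.8, 338.4, 233.7] rel tcp ends (along head,z) [-0.049 -0.055] [0.039 0.041] ang 47.7
cutter 0.66 [267.4, 288.8, 308.3, 302.6] rel tcp ends (along head,z) [-0.131 -0.263] [-0.035 -0.227] ang 20.4
cutter 0.56 [405.5, 351.9, 440.1, 379.8] rel tcp ends (along head,z) [ 0.237 -0.557] [ 0.308 -0.441] ang 58.6
t 22.1 pos [ 0.5909 -0.0909  0.2002] head -0.075 shift units [ 1.03 -0.04  0.01] turn units -0.05 / turn units 39.22 / grip 0.191 j7 -1.67 F [ 0.1 -0.3 -1.6]
```

Emit:
move_arm(series=[[[0.63,-0.01,0],-0.05,-1],[[0.63,-0.01,0],0,-1],[[0.63,-0.01,0],0,-1],[[0,0,0],0,-1],[[0,0,0.4],0,-1],[[0,0,0.4],0,-1],[[0,0,0.26],0,-1],[[0,0,0],0,-1]])

```text
t: 22.9
eef_pos: [0.6835, -0.0953, 0.1433]
tcp_rot: [-3.14, 0.11, 0.008]
force: [0.6, 0.7, -0.4]
gripper_width: 0.194
finger_force: 71.0
```

Run:
```python
from h import *
ends("cutter",-.071)
go(.6855,-.0965,.147,-.071)
```

```text
cutter 0.81 [337.3, 213.7, 378.6, 253.6] rel tcp ends (along head,z) [-0.049 -0.056] [0.038 0.037] ang 46.7
cutter 0.72 [268.4, 289.4, 309.1, 302.6] rel tcp ends (along head,z) [-0.226 -0.209] [-0.125 -0.17 ] ang 21.0
cutter 0.67 [406.0, 350.6, 439.6, 380.9] rel tcp ends (along head,z) [ 0.144 -0.503] [ 0.217 -0.386] ang 58.1
t 23.0 pos [ 0.6851 -0.0951  0.146 ] head -0.07 shift units [ 0.01  0.03 -0.02] turn units 0.01 / turn units -39.26 / grip 0.191 j7 -1.68 F [-0.5 -0.7  0.6]
```

Emit:
move_arm(series=[[[-0.15,0,0.05],0,-1],[[-0.15,0,0],0,-1],[[-0.15,0,0],0,-1],[[-0.1,0,0],0,-1],[[0,0,0],0,-1]])

```text
t: 23.5
eef_pos: [0.6592, -0.093, 0.1458]
tcp_rot: [3.139, -0.11, 0.007]
force: [3.2, -0.5, 2.2]
gripper_width: 0.188
finger_force: 59.9
```

Run:
```python
from h import *
ends("cutter",-.071)
go(.6425,-.0950,.147,-.071)
```

```text
cutter 0.74 [267.8, 287.1, 309.4, 303.1] rel tcp ends (along head,z) [-0.201 -0.21 ] [-0.099 -0.171] ang 20.8
cutter 0.72 [404.3, 350.5, 442.0, 381.6] rel tcp ends (along head,z) [ 0.169 -0.504] [ 0.244 -0.386] ang 57.9
cutter 0.57 [337.4, 211.7, 363.5, 252.2] rel tcp ends (along head,z) [-0.019 -0.057] [0.031 0.051] ang 64.8
t 23.6 pos [ 0.6591 -0.0931  0.1451] head -0.07 shift units [-0.33  0.06 -0.04] turn units 0.01 / turn units -39.26 / grip 0.191 j7 -1.68 F [ 3.4 -1.   2.7]
```

Emit:
move_arm(series=[[[-0.15,0,0.1],0,-1],[[-0.15,0,0.1],0,-1],[[-0.06,0,0.1],0,-1],[[-0.03,0,0.1],0,-1],[[0,0,0.1],0,-1],[[0,0,0],0,-1]])

```text
t: 24.2
eef_pos: [0.6382, -0.0916, 0.1175]
tcp_rot: [-3.14, 0.11, 0.003]
force: [4.3, -0.3, -1.6]
gripper_width: 0.187
finger_force: 58.4
```

Run:
```python
from h import *
ends("cutter",-.071)
go(.6425,-.0950,.12,-.071)
```

```text
cutter 0.84 [406.4, 350.4, 437.7, 379.1] rel tcp ends (along head,z) [ 0.192 -0.476] [ 0.263 -0.359] ang 59.0
cutter 0.57 [268.7, 287.5, 310.1, 303.2] rel tcp ends (along head,z) [-0.176 -0.181] [-0.077 -0.144] ang 20.4
t 24.3 pos [ 0.6383 -0.0916  0.1179] head -0.07 shift units [ 0.09  0.06 -0.04] turn units 0.01 / turn units -39.26 / grip 0.184 j7 -1.69 F [ 3.9 -0.1 -2.1]
```

Emit:
move_arm(series=[[[0,0,0],0,0],[[0,0,0],0,0],[[0,0,0],0,0],[[0,0,-0.4],0,0],[[0,0,-0.9],0,0],[[0,0,-0.9],0,0.3],[[0,0,0],0,1]])

```text
t: 25.0
eef_pos: [0.6418, -0.0917, 0.236]
tcp_rot: [3.139, -0.11, 0.016]
force: [0.1, -0.6, -0.2]
gripper_width: 0.8
finger_force: 0.0
```

Run:
```python
from h import *
ends("cutter",-.071)
print([ (d["score"],d["extent"]) for d in r.trace("side","felt_marker")])
r.capture("top");D=r.trace("top","driver")[0];print(D["extent"],D["score"]);c,d,L,W,s=axis(D["pixels"],"top",.01);print(c,d,L)
for z in(.115,):
  go(c[0],c[1],z,2.67)
```

```text
cutter 0.65 [402.5, 346.8, 442.7, 381.4] rel tcp ends (along head,z) [ 0.188 -0.594] [ 0.263 -0.472] ang 58.4
cutter 0.46 [341.1, 227.6, 349.0, 250.2] rel tcp ends (along head,z) [ 0.008 -0.142] [ 0.018 -0.084] ang 80.3
[(0.43, [335.5, 216.3, 344.2, 231.2])]
[179.6, 266.2, 224.5, 344.7] 0.58
[0.4383813  0.25759388] [-0.89896969  0.43801083] 0.18998276180349286
t 25.25 pos [ 0.6377 -0.0917  0.2272] head -0.07 shift units [-4.46 -6.69  2.26] turn units -34.25 / turn units 5.02 / grip 1.003 j7 -1.66 F [-0.7  0.7 -0.9]
```

Emit:
move_arm(series=[[[-0.45,-0.59,0],0,1],[[-0.45,-0.59,0],0,1],[[-0.45,-0.59,0.1],0,1],[[-0.45,-0.59,0.2],0,1],[[-0.45,-0.59,0.2],0,1],[[-0.45,-0.59,0.2],0,1],[[-0.45,-0.59,0.2],0,1],[[-0.45,-0.59,0.2],0,1]])

```text
t: 26.05
eef_pos: [0.4739, 0.157, 0.1722]
tcp_rot: [3.139, -0.11, -0.004]
force: [0.8, 0.6, 0.1]
gripper_width: 1.004
finger_force: 0.0
```

Emit:
move_arm(series=[[[-0.45,-0.59,0.2],0,1],[[-0.45,-0.59,0.2],0,1],[[-0.45,-0.58,0.3],0,1],[[-0.44,-0.58,0.3],0,1],[[0,0,0],-1,1],[[0,0,0],-1,1],[[0,0,0],-1,1],[[0,0,0],-1,1]])

```text
t: 26.85
eef_pos: [0.3936, 0.2788, 0.1225]
tcp_rot: [3.115, 0.398, -0.004]
force: [0.6, -0.1, 0.1]
gripper_width: 1.0
finger_force: 0.0
```

Emit:
move_arm(series=[[[0,0,0],-1,1],[[0,0,0],-1,1],[[0,0,0],-1,1],[[0,0,0],-1,1],[[0,0,0],-1,1],[[0,0,0],-1,1],[[0,0,0],-1,1],[[0,0,0],-1,1]])

```text
t: 27.65
eef_pos: [0.3938, 0.2787, 0.1226]
tcp_rot: [2.833, 1.357, -0.004]
force: [0.4, -0.2, 0.2]
gripper_width: 1.004
finger_force: 0.0
```

Emit:
move_arm(series=[[[0,0,0],-1,1],[[0,0,0],-1,1],[[0,0,0],-1,1],[[0,0,0],-1,1],[[0,0,0],-1,1],[[0,0,0],-1,1],[[0,0,0],-1,1],[[0,0,0],-1,1]])

```text
t: 28.45
eef_pos: [0.3938, 0.2787, 0.1226]
tcp_rot: [-2.262, -2.179, 0.004]
force: [-0.9, 0.6, -0.2]
gripper_width: 0.997
finger_force: 0.0
```

Emit:
move_arm(series=[[[0,0,0],-1,1],[[0,0,0],-1,1],[[0,0,0],-1,1],[[0,0,0],-1,1],[[0,0,0],-1,1],[[0,0,0],-1,1],[[0,0,0],-1,1],[[0,0,0],-1,1]])

```text
t: 29.25
eef_pos: [0.3938, 0.2787, 0.1227]
tcp_rot: [-1.461, -2.779, 0.003]
force: [0.4, 0.6, 0.6]
gripper_width: 0.999
finger_force: 0.0
```

Emit:
move_arm(series=[[[0,0,0],-1,1],[[0,0,0],-1,1],[[0,0,0],-1,1],[[0,0,0],-1,1],[[0,0,0],-1,1],[[0,0,0],-1,1],[[0,0,0],-0.3,1],[[0,0,0],0,1]])

```text
t: 30.05
eef_pos: [0.3941, 0.279, 0.123]
tcp_rot: [-0.729, -3.054, 0.001]
force: [0.3, -0.3, 0.0]
gripper_width: 1.0
finger_force: 0.0
```

Run:
```python
from h import *
go(.394,.279,.006,2.682)
```

```text
t 30.05 pos [0.3941 0.279  0.123 ] head 2.673 shift units [-0.    0.    2.34] turn units -0.11 / turn units 39.16 / grip 1.0 j7 -0.13 F [ 0.3 -0.3  0. ]
```

Emit:
move_arm(series=[[[0,0,0.8],-0.1,1],[[0,0,0.8],0,1],[[0,0,0.74],0,1],[[0,0,0],0,-1],[[0,0,0],0,-1],[[0,0,0],0,-1],[[0,0,0],0,-1],[[0,0,0],0,-1]])

```text
t: 30.85
eef_pos: [0.3956, 0.2798, 0.0085]
tcp_rot: [0.716, 3.056, 0.002]
force: [-0.7, -1.6, 10.9]
gripper_width: 0.215
finger_force: 58.4
```

Emit:
move_arm(series=[[[0,0,0],0,-1],[[0,0,-0.4],0,-1],[[0,0,-0.7],0,-1],[[0,0,-0.8],0,-1],[[0,0,-0.8],0,-1],[[0,0,0],1,-1],[[0,0,0],1,-1],[[0,0,0],1,-1]])

```text
t: 31.65
eef_pos: [0.3951, 0.2791, 0.143]
tcp_rot: [1.082, 2.947, 0.002]
force: [0.5, 0.3, -1.0]
gripper_width: 0.213
finger_force: 59.4
```

Run:
```python
from h import *
go(.58,-.089,.135,-.071)
ends("driver",2.44)
```

```text
t 31.65 pos [0.3951 0.2791 0.143 ] head 2.438 shift units [-7.58 -3.22  0.17] turn units 31.36 / turn units -7.91 / grip 0.213 j7 -0.3 F [ 0.5  0.3 -1. ]
driver 0.6 [228.3, 153.7, 261.9, 170.0] rel tcp ends (along head,z) [-0.077  0.004] [0.046 0.   ] ang -1.6
driver 0.42 [326.6, 226.4, 358.3, 310.1] rel tcp ends (along head,z) [-0.349 -0.089] [-0.338 -0.399] ang -88.1
```

Emit:
move_arm(series=[[[0,0,0],1,-1],[[0,0,0],1,-1],[[0,0,0],1,-1],[[0,0,0],1,-1],[[0,0,0],1,-1],[[0,0,0],1,-1],[[0,0,0],1,-1],[[0,0,0],1,-1]])

```text
t: 32.55
eef_pos: [0.3945, 0.2793, 0.1421]
tcp_rot: [1.951, 2.462, 0.0]
force: [0.2, 0.7, -1.3]
gripper_width: 0.217
finger_force: 59.4
```

Emit:
move_arm(series=[[[0,0,0],1,-1],[[0,0,0],1,-1],[[0,0,0],1,-1],[[0,0,0],1,-1],[[0,0,0],1,-1],[[0,0,0],1,-1],[[0,0,0],1,-1],[[0,0,0],1,-1]])

```text
t: 33.35
eef_pos: [0.3945, 0.2794, 0.1421]
tcp_rot: [2.626, 1.724, 0.0]
force: [-0.5, 0.1, -0.4]
gripper_width: 0.222
finger_force: 59.4
```

Emit:
move_arm(series=[[[0,0,0],1,-1],[[0,0,0],1,-1],[[0,0,0],1,-1],[[0,0,0],1,-1],[[0,0,0],1,-1],[[0,0,0],1,-1],[[0,0,0],1,-1],[[0,0,0],1,-1]])

```text
t: 34.15
eef_pos: [0.3944, 0.2794, 0.1421]
tcp_rot: [-3.035, -0.81, -0.0]
force: [0.2, -0.7, -0.9]
gripper_width: 0.218
finger_force: 59.4
```

Emit:
move_arm(series=[[[0,0,0],1,-1],[[0,0,0],1,-1],[[0,0,0],1,-1],[[0,0,0],1,-1],[[0,0,0],1,-1],[[0,0,0],1,-1],[[0,0,0],1,-1],[[0,0,0],0.36,-1]])

```text
t: 34.95
eef_pos: [0.3944, 0.2794, 0.1421]
tcp_rot: [-3.14, 0.104, -0.0]
force: [-0.1, 0.7, -1.2]
gripper_width: 0.216
finger_force: 59.4
```

Run:
```python
from h import *
go(.5803,-.1485,.135,-.071)
ends("driver",-.071)
```

```text
t 34.95 pos [0.3944 0.2794 0.1421] head -0.067 shift units [4.28 8.29 0.14] turn units 0.06 / turn units -39.21 / grip 0.216 j7 -2.53 F [-0.1  0.7 -1.2]
driver 0.65 [219.9, 154.5, 258.5, 164.1] rel tcp ends (along head,z) [-0.054  0.003] [0.049 0.001] ang -1.2
driver 0.64 [327.4, 227.3, 362.0, 306.2] rel tcp ends (along head,z) [ 0.276 -0.231] [ 0.289 -0.565] ang -87.6
```

Emit:
move_arm(series=[[[0.36,0.69,0],0.06,-1],[[0.36,0.69,0],0,-1],[[0.36,0.69,0],0,-1],[[0.36,0.69,0],0,-1],[[0.36,0.69,0],0,-1],[[0.36,0.69,0],0,-1],[[0.36,0.69,0],0,-1],[[0.36,0.69,0],0,-1]])

```text
t: 35.85
eef_pos: [0.5191, -0.0077, 0.142]
tcp_rot: [-3.14, 0.108, -0.0]
force: [-0.2, 0.2, -1.3]
gripper_width: 0.219
finger_force: 59.4
```

Emit:
move_arm(series=[[[0.35,0.69,0],0,-1],[[0.35,0.69,0],0,-1],[[0.35,0.69,0],0,-1],[[0.35,0.69,0],0,-1],[[0,0,0],0,-1]])

```text
t: 36.35
eef_pos: [0.5794, -0.1557, 0.1415]
tcp_rot: [3.136, -0.12, 0.001]
force: [0.3, -0.2, -1.6]
gripper_width: 0.217
finger_force: 59.4
```

Run:
```python
from h import *
go(.5803,-.1485,.092,-.071)
ends("driver",-.071)
```

```text
t 36.35 pos [ 0.5794 -0.1557  0.1415] head -0.076 shift units [ 0.01 -0.15  0.99] turn units -0.07 / turn units 39.2 / grip 0.217 j7 -1.59 F [ 0.3 -0.2 -1.6]
driver 0.87 [242.1, 242.6, 333.7, 255.5] rel tcp ends (along head,z) [-0.149  0.002] [ 0.047 -0.   ] ang -0.6
```

Emit:
move_arm(series=[[[0.02,-0.15,0.3],-0.06,-1],[[0,0,0.25],0,-1],[[0,0,0.15],0,-1],[[0,0,0.1],0,-1],[[0,0,0.1],0,-1],[[0,0,0.1],0,-1],[[0,0,0],0,-1]])

```text
t: 37.15
eef_pos: [0.5774, -0.1407, 0.0901]
tcp_rot: [-3.14, 0.103, 0.009]
force: [-4.6, 0.5, -2.8]
gripper_width: 0.213
finger_force: 59.4
```

Run:
```python
from h import *
go(.5803,-.1485,.087,-.071)
ends("driver",-.071)
```

```text
t 37.15 pos [ 0.5774 -0.1407  0.0901] head -0.066 shift units [0.07 0.15 0.06] turn units 0.07 / turn units -39.2 / grip 0.213 j7 -1.62 F [-4.6  0.5 -2.8]
driver 0.94 [250.8, 255.5, 332.7, 277.8] rel tcp ends (along head,z) [-0.139 -0.028] [0.044 0.012] ang 12.3
```

The butt slid off the rim at 12° because the overlap was too small. I'll lift, move in by 10 mm and repeat.

Emit:
move_arm(series=[[[-0.05,0.1,-0.2],0,-1],[[0,0,-0.2],0,-1],[[0.15,0,0],0.06,-1],[[0.12,0,0],0,-1],[[0,0,0.12],0,-1],[[0,0,0.1],0,-1],[[0,0,0.1],0,-1],[[0,0,0],0,-1]])

```text
t: 38.05
eef_pos: [0.5908, -0.1473, 0.0957]
tcp_rot: [3.139, -0.112, 0.0]
force: [-2.1, -0.6, 7.8]
gripper_width: 0.216
finger_force: 58.4
```

Run:
```python
from h import *
go(.5875,-.1485,.09,-.071)
ends("driver",-.071)
```

```text
t 38.05 pos [ 0.5908 -0.1473  0.0957] head -0.072 shift units [-0.06  0.03  0.11] turn units -0.01 / turn units 39.26 / grip 0.216 j7 -1.61 F [-2.1 -0.6  7.8]
driver 0.62 [263.3, 251.3, 339.4, 285.4] rel tcp ends (along head,z) [-0.127 -0.058] [0.042 0.022] ang 25.3
driver 0.5 [339.1, 224.9, 350.7, 248.5] rel tcp ends (along head,z) [0.052 0.039] [0.061 0.093] ang 80.4
```

Emit:
move_arm(series=[[[0,0,0.06],0,-1],[[0,0,0.05],0,-1],[[0,0,0],0,-1],[[-0.1,0,-0.15],0,-1],[[-0.5,0,-0.8],0,-1],[[-0.5,0,-0.8],0,-1],[[-0.4,0,-0.8],0,-1],[[0,0,-0.7],0,-1]])

```text
t: 38.95
eef_pos: [0.5131, -0.1417, 0.2543]
tcp_rot: [3.139, -0.113, -0.003]
force: [0.1, 0.1, -0.7]
gripper_width: 0.212
finger_force: 59.0
```

Run:
```python
from h import *
go(.5,-.1485,.25,-.071)
ends("driver",-.071)
```

```text
t 38.95 pos [ 0.5131 -0.1417  0.2543] head -0.072 shift units [-0.25  0.15  0.09] turn units -0.01 / turn units 39.26 / grip 0.212 j7 -1.54 F [ 0.1  0.1 -0.7]
driver 0.93 [220.0, 187.1, 302.6, 233.3] rel tcp ends (along head,z) [-0.13  -0.076] [0.039 0.02 ] ang 29.6
```

Emit:
move_arm(series=[[[0,0,0],-1,-1],[[0,0,0],-1,-1],[[0,0,0],-1,-1],[[0,0,0],-1,-1],[[0,0,0],-1,-1],[[0,0,0],-1,-1],[[0,0,0],-1,-1],[[0,0,0],-1,-1]])

```text
t: 39.85
eef_pos: [0.5153, -0.1416, 0.2514]
tcp_rot: [-3.013, -0.886, 0.003]
force: [-0.2, -0.2, -0.9]
gripper_width: 0.215
finger_force: 59.0
```

Emit:
move_arm(series=[[[0,0,0],-1,-1],[[0,0,0],-1,-1],[[0,0,0],-1,-1],[[0,0,0],-1,-1],[[0,0,0],-1,-1],[[0,0,0],-1,-1],[[0,0,0],-1,-1],[[0,0,0],-1,-1]])

```text
t: 40.65
eef_pos: [0.5153, -0.1416, 0.2515]
tcp_rot: [-2.581, -1.788, 0.002]
force: [0.8, 0.8, -0.8]
gripper_width: 0.211
finger_force: 59.0
```

Emit:
move_arm(series=[[[0,0,0],-1,-1],[[0,0,0],-1,-1],[[0,0,0],-1,-1],[[0,0,0],-1,-1],[[0,0,0],-1,-1],[[0,0,0],-1,-1],[[0,0,0],-1,-1],[[0,0,0],-1,-1]])

```text
t: 41.45
eef_pos: [0.5153, -0.1415, 0.2515]
tcp_rot: [-1.887, -2.509, 0.001]
force: [-0.4, -0.4, -0.1]
gripper_width: 0.214
finger_force: 59.0
```

Emit:
move_arm(series=[[[0,0,0],-1,-1],[[0,0,0],-1,-1],[[0,0,0],-1,-1],[[0,0,0],-1,-1],[[0,0,0],-1,-1],[[0,0,0],-1,-1],[[0,0,0],-1,-1],[[0,0,0],-1,-1]])

```text
t: 42.25
eef_pos: [0.5153, -0.1416, 0.2515]
tcp_rot: [-1.002, -2.976, -0.0]
force: [0.1, -0.8, -0.7]
gripper_width: 0.214
finger_force: 59.0
```

Emit:
move_arm(series=[[[0,0,0],-1,-1],[[0,0,0],-1,-1],[[0,0,0],-1,-1],[[0,0,0],-1,-1],[[0,0,0],-1,-1],[[0,0,0],-1,-1],[[0,0,0],-1,-1],[[0,0,0],-0.26,-1]])

```text
t: 43.05
eef_pos: [0.5153, -0.1417, 0.2516]
tcp_rot: [-0.11, -3.138, -0.001]
force: [0.3, -0.1, -0.9]
gripper_width: 0.211
finger_force: 59.0
```

Run:
```python
from h import *
o=r.get_obs()
ends("driver",-.071)
# tip target (right tube centre x -2mm) -> TCP
go(.6367-.130,-.1527+.0093,.19,-.071)
```

```text
driver 0.87 [254.4, 189.2, 329.4, 226.3] rel tcp ends (along head,z) [-0.043  0.024] [ 0.096 -0.053] ang -29.0
t 43.15 pos [ 0.5155 -0.1417  0.252 ] head 3.068 shift units [ 0.17 -0.05  1.24] turn units 39.24 / turn units -0.03 / grip 0.207 j7 1.43 F [-0.8 -1.1 -0.6]
```

Emit:
move_arm(series=[[[0.01,-0.04,0.5],0,-1],[[0,0,0.5],0,-1],[[0,0,0.3],0,-1],[[0,0,0.2],0,-1],[[0,0,0.1],0,-1],[[0,0,0],0,-1]])

```text
t: 43.75
eef_pos: [0.5154, -0.1436, 0.1726]
tcp_rot: [-0.114, -3.139, -0.0]
force: [1.0, 0.6, -0.7]
gripper_width: 0.213
finger_force: 59.0
```

Run:
```python
from h import *
S=ends("driver",-.071)
go(.515,-.1438,.170,-.071)
T=r.capture("top")
p=proj("side",np.array([.6387,-.1527,.102])).astype(int);q=proj("top",np.array([.6387,-.1527,.102])).astype(int)
cv2.imwrite("pics/d1.png",np.hstack([cv2.resize(S[p[1]-60:p[1]+40,p[0]-70:p[0]+30],(400,400),interpolation=cv2.INTER_CUBIC),cv2.resize(T[q[1]-40:q[1]+40,q[0]-40:q[0]+40],(400,400),interpolation=cv2.INTER_CUBIC)]))
```

```text
driver 0.64 [261.5, 223.5, 335.3, 260.7] rel tcp ends (along head,z) [-0.044  0.024] [ 0.115 -0.064] ang -28.9
t 43.85 pos [ 0.5159 -0.1437  0.1735] head 3.069 shift units [ 0.02 -0.    0.07] turn units 39.25 / turn units -0.02 / grip 0.211 j7 1.36 F [ 1.   0.  -0.8]
```

View pics/d1.png

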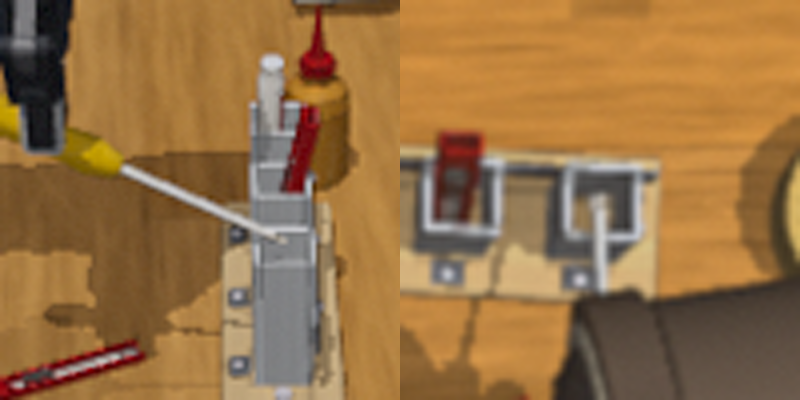

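The picture shows the blade tip just inside the right tube's mouth: about (280,238) in the side crop, and near the mouth's centre in the top crop. The marker is standing in the left tube and the cutter in the middle. Next I'll push forward on an arc so the far wall rotates the driver upright.

Emit:
move_arm(series=[[[-0.09,0,0.04],0,-1],[[-0.1,0,-0.1],0,-1],[[-0.1,0,-0.1],0,-1],[[-0.14,0,-0.1],0,-1],[[-0.14,0,-0.1],0,-1],[[0,0,0],0,-1]])

```text
t: 44.5
eef_pos: [0.5454, -0.1458, 0.1918]
tcp_rot: [0.113, 3.137, 0.0]
force: [-0.4, -0.6, -0.8]
gripper_width: 0.213
finger_force: 59.0
```

Run:
```python
from h import *
S=ends("driver",-.071)
go(.575,-.1438,.197,-.071)
```

```text
driver 0.81 [273.1, 216.8, 347.4, 251.9] rel tcp ends (along head,z) [-0.044  0.026] [ 0.103 -0.054] ang -28.8
t 44.6 pos [ 0.5439 -0.1457  0.1908] head 3.069 shift units [-0.62  0.08 -0.12] turn units 39.25 / turn units -0.02 / grip 0.211 j7 1.36 F [-0.3  0.5 -1.4]
```

The tip passed over the wall because it was only about 2 mm deep. I'll back up and enter deeper.

Emit:
move_arm(series=[[[0.32,0.04,0],0,-1],[[0.32,0,0],0,-1],[[0,0,0.3],0,-1],[[-0.04,0,0.06],0,-1],[[-0.06,0,0.06],0,-1],[[-0.04,0,0.05],0,-1],[[0,0,0],0,-1]])

```text
t: 45.3
eef_pos: [0.5196, -0.1418, 0.1668]
tcp_rot: [-0.113, -3.139, -0.001]
force: [0.3, 0.5, -1.1]
gripper_width: 0.209
finger_force: 59.0
```

Run:
```python
from h import *
S=ends("driver",-.071)
go(.52,-.1438,.167,-.071)
```

```text
driver 0.97 [261.5, 222.0, 341.4, 265.3] rel tcp ends (along head,z) [-0.044  0.025] [ 0.122 -0.067] ang -29.3
t 45.4 pos [ 0.5193 -0.1418  0.1672] head 3.07 shift units [-0.02 -0.04  0.  ] turn units 39.26 / turn units -0.01 / grip 0.214 j7 1.35 F [-0.3  0.4 -1.3]
```

Emit:
move_arm(series=[[[-0.02,0,0.06],0,-1],[[-0.06,0,0.04],0,-1],[[-0.06,0,0],0,-1],[[0,0,0],0,-1]])

```text
t: 45.8
eef_pos: [0.5264, -0.1426, 0.1623]
tcp_rot: [0.114, 3.139, 0.0]
force: [-0.3, 0.1, -2.1]
gripper_width: 0.211
finger_force: 59.1
```

Run:
```python
from h import *
S=ends("driver",-.071)
go(.52,-.1438,.167,-.071)
```

```text
driver 0.64 [265.2, 225.6, 344.7, 263.9] rel tcp ends (along head,z) [-0.043  0.025] [ 0.122 -0.067] ang -29.2
t 45.9 pos [ 0.5261 -0.1425  0.1623] head 3.069 shift units [ 0.12 -0.03 -0.09] turn units 39.25 / turn units -0.02 / grip 0.208 j7 1.34 F [-0.   0.  -0.4]
```

Emit:
move_arm(series=[[[-0.08,0,0],0,-1],[[-0.08,0,0],0,-1],[[-0.08,0,-0.04],0,-1],[[0,0,0],0,-1]])

```text
t: 46.3
eef_pos: [0.5361, -0.1433, 0.1639]
tcp_rot: [-0.114, -3.134, 0.0]
force: [-8.5, 0.5, 3.2]
gripper_width: 0.212
finger_force: 59.3
```

Run:
```python
from h import *
S=ends("driver",-.071)
go(.54,-.1438,.167,-.071)
```

```text
driver 0.93 [271.1, 223.3, 332.6, 260.0] rel tcp ends (along head,z) [-0.043  0.026] [ 0.083 -0.048] ang -30.7
t 46.4 pos [ 0.536  -0.1434  0.1638] head 3.069 shift units [-0.08 -0.   -0.06] turn units 39.25 / turn units -0.02 / grip 0.211 j7 1.34 F [-7.9  0.5  4.3]
```

Emit:
move_arm(series=[[[-0.08,0,-0.04],0,-1],[[-0.08,0,-0.05],0,-1],[[-0.08,0,-0.06],0,-1],[[0,0,0],0,-1]])

```text
t: 46.8
eef_pos: [0.5485, -0.144, 0.1715]
tcp_rot: [-0.113, -3.136, -0.0]
force: [-2.8, 1.1, -0.2]
gripper_width: 0.212
finger_force: 58.8
```

Run:
```python
from h import *
S=ends("driver",-.071)
go(.54,-.1438,.167,-.071)
```

```text
driver 0.73 [278.4, 220.0, 344.5, 266.7] rel tcp ends (along head,z) [-0.042  0.032] [ 0.098 -0.079] ang -38.1
t 46.9 pos [ 0.5489 -0.1436  0.1714] head 3.07 shift units [ 0.18 -0.02  0.09] turn units 39.26 / turn units -0.01 / grip 0.208 j7 1.34 F [-4.6  2.2 -0.9]
```

Emit:
move_arm(series=[[[-0.12,0,-0.1],0,-1],[[-0.14,0,-0.09],0,-1],[[-0.15,0,-0.08],0,-1],[[-0.14,0,-0.05],0,-1],[[-0.14,0,-0.03],0,-1],[[-0.14,0,-0.02],0,-1],[[0,0,0],0,-1]])

```text
t: 47.6
eef_pos: [0.5923, -0.1473, 0.1901]
tcp_rot: [0.114, 3.139, 0.001]
force: [-1.5, 0.4, -1.6]
gripper_width: 0.204
finger_force: 58.4
```

Run:
```python
from h import *
S=ends("driver",-.071)
go(.64,-.1507,.185,-.071)
```

```text
driver 0.76 [300.5, 207.3, 329.1, 246.4] rel tcp ends (along head,z) [-0.032  0.045] [ 0.017 -0.042] ang -60.7
t 47.7 pos [ 0.5915 -0.1472  0.1898] head 3.069 shift units [-0.97  0.    0.1 ] turn units 39.25 / turn units -0.02 / grip 0.205 j7 1.34 F [-1.3  1.1 -2. ]
```

Emit:
move_arm(series=[[[-0.18,0,0.02],0,-1],[[-0.18,0,0.02],0,-1],[[-0.18,0,0.03],0,-1],[[-0.18,0,0.03],0,-1],[[-0.18,0,0.04],0,-1],[[-0.08,0,0.1],0,-1],[[0,0,0],0,-1]])

```text
t: 48.4
eef_pos: [0.6402, -0.1507, 0.1768]
tcp_rot: [-0.113, -3.138, -0.001]
force: [-2.5, -0.5, -2.3]
gripper_width: 0.201
finger_force: 58.3
```

Run:
```python
from h import *
S=ends("driver",-.071)
go(.64,-.1507,.165,-.071)
```

```text
driver 0.75 [329.1, 211.7, 344.3, 267.6] rel tcp ends (along head,z) [-0.024  0.052] [ 0.003 -0.085] ang -79.0
t 48.5 pos [ 0.6399 -0.1507  0.1775] head 3.069 shift units [-0.   -0.    0.25] turn units 39.26 / turn units -0.01 / grip 0.204 j7 1.33 F [-1.9  0.6 -1.3]
```

Emit:
move_arm(series=[[[-0.06,0,0.12],0,-1],[[-0.04,0,0.1],0,-1],[[0,0,0.06],0,-1],[[0,0,0],0,-1]])

```text
t: 48.9
eef_pos: [0.6447, -0.1512, 0.1634]
tcp_rot: [-0.114, -3.138, -0.0]
force: [-2.4, 0.5, -2.9]
gripper_width: 0.199
finger_force: 58.3
```

Run:
```python
from h import *
S=ends("driver",-.071)
go(.64,-.1507,.165,-.071)
```

```text
driver 0.59 [332.6, 218.3, 346.6, 266.8] rel tcp ends (along head,z) [-0.023  0.052] [-0.004 -0.069] ang -80.9
t 49.0 pos [ 0.6448 -0.1512  0.1639] head 3.069 shift units [ 0.1   0.   -0.02] turn units 39.25 / turn units -0.02 / grip 0.201 j7 1.32 F [-2.8 -0.4 -1.6]
```

Emit:
move_arm(series=[[[0,0,0.04],0,-1],[[0,0,0],0,0],[[0,0,0],0,0],[[0,0,0],0,0],[[0,0,-0.4],0,0],[[0,0,-0.9],0,0],[[0,0,-0.9],0,0.2],[[0,0,0],0,0.2]])

```text
t: 49.8
eef_pos: [0.6485, -0.1505, 0.2799]
tcp_rot: [0.113, 3.128, -0.002]
force: [1.1, 0.3, 0.6]
gripper_width: 0.598
finger_force: 0.0
```

Run:
```python
from h import *
S=ends("driver",-.071)
ends("cutter",-.071);ends("felt_marker",-.071)
go(.5905,.3227,.12,-.071)
r.capture("top")
print([(d["score"],d["extent"]) for d in r.trace("top","driver")])
```

```text
driver 0.9 [323.1, 223.3, 338.0, 264.8] rel tcp ends (along head,z) [-0.044 -0.078] [-0.02  -0.177] ang -76.3
cutter 0.75 [267.6, 289.6, 306.4, 304.3] rel tcp ends (along head,z) [-0.179 -0.282] [-0.087 -0.246] ang 21.2
cutter 0.65 [405.3, 349.3, 441.4, 380.9] rel tcp ends (along head,z) [ 0.167 -0.559] [ 0.233 -0.447] ang 59.3
cutter 0.51 [345.4, 230.8, 348.7, 249.1] rel tcp ends (along head,z) [-0.002 -0.134] [ 0.006 -0.086] ang 80.7
felt_marker 0.71 [342.4, 209.9, 358.6, 246.5] rel tcp ends (along head,z) [ 0.005 -0.037] [ 0.021 -0.13 ] ang -80.1
felt_marker 0.42 [333.9, 213.8, 343.3, 231.4] rel tcp ends (along head,z) [-0.014 -0.094] [-0.014 -0.05 ] ang 89.7
t 50.1 pos [ 0.6445 -0.1514  0.2707] head 3.069 shift units [1.76 9.38 3.02] turn units 39.25 / turn units -0.02 / grip 0.596 j7 1.37 F [ 0.4  0.5 -0.9]
[]
```

Emit:
move_arm(series=[[[0.15,0.78,0],0,-1],[[0.15,0.78,0],0,-1],[[0.15,0.78,0],0,-1],[[0.15,0.78,0],0,-1],[[0.15,0.78,0],0,-1],[[0.15,0.78,0],0,-1],[[0.15,0.78,0.2],0,-1],[[0.15,0.78,0.4],0,-1]])

```text
t: 51.0
eef_pos: [0.6082, 0.1662, 0.2429]
tcp_rot: [0.114, 3.137, 0.001]
force: [0.8, -0.5, 0.4]
gripper_width: -0.004
finger_force: 0.0
```

Emit:
move_arm(series=[[[0.14,0.78,0.5],0,-1],[[0.14,0.78,0.5],0,-1],[[0.14,0.78,0.5],0,-1],[[0.14,0.78,0.5],0,-1],[[0,0,0],0,-1]])

```text
t: 51.5
eef_pos: [0.586, 0.3282, 0.1379]
tcp_rot: [-0.1, -3.133, -0.002]
force: [0.2, 1.1, 1.0]
gripper_width: 0.001
finger_force: 0.0
```

Run:
```python
from h import *
go(.5905,.3227,.036,-.071)
for D in r.trace("side","tally_lever"): print(D["score"],D["extent"])
r.capture("side")
ends("driver",-.071);ends("cutter",-.071);ends("felt_marker",-.071)
```

```text
t 51.5 pos [0.586  0.3282 0.1379] head 3.078 shift units [-0.11 -0.11  2.04] turn units -39.18 / turn units 0.09 / grip 0.001 j7 0.56 F [0.2 1.1 1. ]
driver 0.75 [322.4, 225.9, 338.2, 265.0] rel tcp ends (along head,z) [ 0.04 -0.26] [ 0.078 -0.41 ] ang -76.1
cutter 0.85 [267.6, 288.6, 308.0, 303.1] rel tcp ends (along head,z) [-0.173 -0.58 ] [-0.03  -0.526] ang 20.7
cutter 0.61 [343.0, 231.7, 350.0, 249.6] rel tcp ends (along head,z) [ 0.099 -0.356] [ 0.113 -0.276] ang 80.5
cutter 0.57 [404.1, 352.1, 439.6, 381.0] rel tcp ends (along head,z) [ 0.361 -1.013] [ 0.465 -0.837] ang 59.4
felt_marker 0.48 [334.8, 214.6, 345.1, 232.9] rel tcp ends (along head,z) [ 0.081 -0.296] [ 0.081 -0.227] ang 89.4
```

Run:
```python
from h import *
r.capture("side");r.capture("top")
for n,y in(("driver",-.152),("cutter",-.093),("felt_marker",-.033)):
    for D in r.trace("side",n):
        v,u=np.nonzero(D["pixels"])
        if not(318<u.mean()<352 and 205<v.mean()<260):continue
        for k in(v.min(),v.max()):
            uu=u[v==k].mean();O,d=ray("side",(uu,k));X=O+d*(y-O[1])/d[1];print(n,round(D["score"],2),(uu,k),X.round(3))
    for D in r.trace("top",n): print(" top",n,round(D["score"],2),np.round(D["extent"]))
```

```text
driver 0.57 (np.float64(326.0), np.int64(224)) [ 0.605 -0.152  0.201]
driver 0.57 (np.float64(337.5), np.int64(264)) [ 0.629 -0.152  0.096]
 top driver 0.68 [380. 207. 392. 224.]
cutter 0.48 (np.float64(348.0), np.int64(228)) [ 0.657 -0.093  0.149]
cutter 0.48 (np.float64(343.5), np.int64(248)) [ 0.648 -0.093  0.094]
 top cutter 0.69 [453. 134. 483. 167.]
 top cutter 0.68 [368. 244. 383. 285.]
 top cutter 0.61 [349. 192. 361. 211.]
 top cutter 0.61 [283. 183. 302. 205.]
felt_marker 0.4 (np.float64(338.5), np.int64(216)) [ 0.641 -0.033  0.142]
felt_marker 0.4 (np.float64(338.5), np.int64(232)) [ 0.642 -0.033  0.097]
 top felt_marker 0.43 [330. 201. 339. 204.]
```

Emit:
move_arm(series=[[[-0.1,-0.11,0.6],0,-1],[[0,0,0.6],0,-1],[[0,0,0.5],0,-1],[[0,0,0.3],0,-1],[[0,0,0],0,-1],[[0,0,0.08],0,-1],[[0,0,0.06],0,-1],[[0,0,0],0,-1]])

```text
t: 53.1
eef_pos: [0.5962, 0.3164, 0.036]
tcp_rot: [0.114, 3.138, 0.001]
force: [0.4, 0.3, -0.1]
gripper_width: 0.001
finger_force: 0.0
```

Run:
```python
from h import *
go(.5905,.3227,.028,-.071)
```

```text
t 53.1 pos [0.5962 0.3164 0.036 ] head 3.069 shift units [0.12 0.12 0.16] turn units 39.25 / turn units -0.02 / grip 0.001 j7 0.5 F [ 0.4  0.3 -0.1]
```

Emit:
move_arm(series=[[[0.12,0.12,0],0,-1],[[0,0,0],0,-1],[[0,0,0.08],0,-1],[[0,0,0.06],0,-1],[[0,0,0],0,-1]])

```text
t: 53.6
eef_pos: [0.5904, 0.3234, 0.0287]
tcp_rot: [0.113, 3.139, 0.002]
force: [-1.1, 0.5, 6.5]
gripper_width: 0.002
finger_force: 3.1
```

Run:
```python
from h import *
go(.5905,.3227,.028,-.071)
```

```text
t 53.6 pos [0.5904 0.3234 0.0287] head 3.069 shift units [-0.   -0.01  0.01] turn units 39.26 / turn units -0.01 / grip 0.002 j7 0.49 F [-1.1  0.5  6.5]
```

Spring contact at 6.5 N. I'll push to the stop.

Emit:
move_arm(series=[[[0,0,0.03],0,-1],[[0,0,0.03],0,-1],[[0,0,0],0,-1]])

```text
t: 53.9
eef_pos: [0.5906, 0.3235, 0.0279]
tcp_rot: [0.113, 3.138, 0.001]
force: [-6.9, -2.3, 19.3]
gripper_width: 0.005
finger_force: 9.6
```

Emit:
move_arm(series=[[[0,0,0.02],0,-1],[[0,0,0],0,-1],[[0,0,-0.4],0,-1],[[0,0,-0.8],0,-1],[[0,0,-0.8],0,-1],[[0,0,0],0,-1],[[0,0,0],0,-1],[[0,0,0],0,-1]])

```text
t: 54.7
eef_pos: [0.5899, 0.3216, 0.123]
tcp_rot: [-0.114, -3.138, 0.002]
force: [0.1, 0.5, 0.2]
gripper_width: 0.001
finger_force: 0.0
```

Run:
```python
from h import *
go(.5905,.3227,.13,-.071)
print(r.close_job())
```

```text
t 54.7 pos [0.5899 0.3216 0.123 ] head 3.069 shift units [-0.01  0.02 -0.14] turn units 39.25 / turn units -0.02 / grip 0.001 j7 0.54 F [0.1 0.5 0.2]
the job is handed in; nothing more can be done
None
```

The marker (left tube), cutter (middle) and screwdriver (right) stand in the holder by camera measurement, the lever was pressed to its stop (19 N) and released, and the job was handed in at 54.7 s; no verdict came back.

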